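# Load the ratchet-fed sledge with sorted test bars and pump it home

## Robot

A 6-joint arm with a two-finger parallel gripper is mounted at the origin on the work surface. World frame = base frame: x ahead of the robot, y to its left, z up, the work surface at z = 0. Lengths are in mm, angles in degrees, forces in N, time in s.
With the tool pointing down it reaches from about 300 to 850 mm from the base axis. Payload 4.2 kg.
Tool frame: the origin (TCP) lies on the centre line of the jaws, within the pads' length; the fingertips stand 14 mm ahead of it and the grasp point (between the pads) lies 5 mm behind it; x points along the fingers, y is the direction in which the jaws open and shut, and the axes are right-handed (so a half turn about x gives the same grasp; the last joint's range is limited). The gripper opens to 91 mm and grips with 3 to 60 N. Pads are 32 mm wide; open, the fingers measure 118 mm over their backs; the gripper's body (76 mm by 178 mm) begins 60 mm behind the grasp point.
Start: joints at [-77.636, 18.312, 89.639, -0, 72.044, -1.146], TCP at [134.334, -559.103, 227.976] pointing down, gripper open.
Joint ranges: [-177.97, 177.97], [-48.28, 115.42], [12.27, 149.76], [-77.06, 257.06], [2.81, 150.46], [-146.56, 146.56]. Speed limits (degrees/s): [147.25, 147.25, 180, 180, 180, 180].

## Interface

Orientations are given as [roll, pitch, yaw] about the fixed x, y, z axes, in that order (R = Rz(yaw) Ry(pitch) Rx(roll)).
In Python, from workcell import readout, optics, env gives the robot as it stands.
- The arm moves only by the shell command python3 -m creep 'ROWS' [OPENING] [FORCE]. ROWS is JSON, a list of rows, each an object with "translation": the shift along the world's x, y, z in cm, a list of three; "delta_rot": the turn, a rotation vector about the world's x, y, z in rad, a list of three. In form: [{"translation": [dx, dy, dz], "delta_rot": [rx, ry, rz]}, ...]. A call has 1 to 5 rows; each row shifts and turns the commanded pose from where the row before left it; what a row does not reach is not made up. A row lasts 1/12 s, in which the tool goes at most 41.7 mm and 7.16 degrees, less where a joint would pass 70% of its speed; a pose out of reach is approached as far as the arm can. A call with a gripper value outside its range is refused whole. OPENING is the gripper's target within -1 to 1 (fully open at 1, half-way at 0, shut at -1), set as the call begins (- or left out, the last holds). The fingers move at their own pace and stop on an object; FORCE is the grip in N (left out, the last holds). Time passes only in rows, so rows that do not move let the fingers close. It gives the time, the measured TCP pose, the force and the opening at its end, in the units of the state.
- readout.state(): the state, without advancing time (a new reading comes with each control period).
- optics.grab_frame(name): name is "side" or "top" or "wrist"; returns (picture, depth): 384x512x3 uint8, red, green, blue; 384x512 float32, mm along the optical axis (not along the pixel's ray), 0 where there is no reading.
- optics.camera_params(name): a dict with "mtx" (3x3 intrinsics, pixels), "R" (3x3) and "t" (3): a world point X has camera coordinates R X + t. Camera axes: x right, y down, z forward; pixel columns grow to the right and rows downward; lengths in mm; the calibration is good to about 2 mm. A picture is of the moment at which its call begins: read the wrist's pose just before it. camera_params takes no time and is no camera call; for the wrist camera it gives the pose at the moment of the call.
- env.job_done(): hands the job in, once; it reports no verdict.
The state is a dict: "time_s": time; "qpos": joint angles; "qvel": joint speeds; "effort": joint torques, N m; "ee_pos": TCP position; "ee_rot": TCP orientation; "force": force on the tool from outside, world axes, zero at the start; "torque": the same for the moment, N m; "gripper_width": finger opening in mm.
Only numpy, scipy, OpenCV 4.12 (cv2) and the standard library are available. Lean on these libraries where they do the work, as an engineer would, in place of code of your own. Each camera call takes 0.05 s, during which the arm holds its last target.

## Task

First sort the white test bars lying on the bench, however many there are, into the sledge of the blade tester: each long bar flat in a long pocket (row nearer the robot), each short bar flat in a short pocket (far row). Then hold the black lever handle and pump it in full strokes, stop to stop, until the ratchet has fed the loaded sledge home against its stop blocks, and finish with the lever swung back to its rest stop. All bars must still be in their pockets at the end; leave the other things on the bench where they are.

Things in the scene. Friction and masses are not known exactly. Their poses are not given: they have to be found in the camera images.
- feeder: Fixed loading station of a small blade tester: a steel base plate 305 x 400 mm, 12 mm thick, on the table. Axes at yaw 0: the world's. The sledge runs along its -y axis, towards a black and steel blade portal (0.30 m tall, 195 mm from the origin in -y). Origin: underside of the plate, 12.5 mm in +x and 40 mm in +y from the plate's centre.
- sledge (a joint): Feed of the sledge along the feeder's -y axis, in m: 0 is fully drawn back from the blade, 0.080 is home, its front edge within 3 mm of the two dark stop blocks (it cannot pass 0.082). It starts between 0 and 0.02. It is stiff (holds about 20 N) and stays where it is left; only the ratchet lever is meant to drive it.
- sledge_deck (a point): Centre of the underside of the sledge: an aluminium plate 198 mm (x) x 146 mm (y) x 17 mm with 7 mm deep dark-floored pockets in its top, two rows of three: long pockets (105 x 30 mm) in the row nearer the robot, short ones (75 x 30 mm) in the far row. Lengths run along x; pockets of a row are 50 mm apart along y, with 20 mm ribs between. A toothed rack lies along its near edge. Axes as the feeder's.
- lever (a joint): Ratchet lever, hinged about a vertical axis: 0 is its rest stop, 0.56 rad the end stop of the working stroke; positive is clockwise seen from above and carries the handle towards the robot; at 0.28 the arm points along the feeder's -y from the pivot. It starts near rest, between 0 and 0.08, and stays where it is left. About 6 N at the handle drives it.
- pawl_tip (a point): Foot of the brass pawl on the lever, above the rack. Lever forward: the pawl pushes a tooth and feeds the sledge; lever back: it clicks over the next tooth and the sledge stays. A tooth is 16 mm and takes 0.43 rad of swing each way, so swing from stop to stop. The first stroke may feed 4 to 21 mm. At the last tooth the sledge is home only once the lever is at its end stop; further strokes do nothing.
- lever_grip (a point): Point on the axis of the lever's handle: an upright black rubber post 24 mm in diameter, from 53 to 125 mm above the table; this point is 100 mm above the table. The flat steel lever arm beneath has its top at 56 mm. The handle's axis is 130 mm from the pivot. The axes turn with the lever; the lever's arm runs from the pivot along this frame's -y axis.
- lever_pivot (a point): Point on the lever's vertical hinge axis, 100 mm above the table. Fixed to the feeder. Axes as the feeder's.
- long_middle_pocket (a point): Centre of the floor of the middle one of the three long pockets (105 mm along this frame's x, 30 mm along y, 7 mm deep, floor 22 mm above the table). The other two have their centres 50 mm away at +y and -y of this frame. Moves with the sledge.
- short_middle_pocket (a point): Centre of the floor of the middle one of the three short pockets (75 mm along this frame's x, 30 mm along y, 7 mm deep, floor 22 mm above the table). The other two have their centres 50 mm away at +y and -y of this frame. Moves with the sledge.
- long_1: Test bar, plain white plastic, 95 x 22 x 22 mm (long), 30 to 75 g, loose on the table; may be absent. Origin: centre of its underside; x along its length, z up.
- long_2: Test bar, plain white plastic, 95 x 22 x 22 mm (long), 30 to 75 g, loose on the table; may be absent. Origin: centre of its underside; x along its length, z up.
- long_3: Test bar, plain white plastic, 95 x 22 x 22 mm (long), 30 to 75 g, loose on the table; may be absent. Origin: centre of its underside; x along its length, z up.
- short_1: Test bar, plain white plastic, 65 x 22 x 22 mm (short), 30 to 75 g, loose on the table; may be absent. Origin: centre of its underside; x along its length, z up.
- short_2: Test bar, plain white plastic, 65 x 22 x 22 mm (short), 30 to 75 g, loose on the table; may be absent. Origin: centre of its underside; x along its length, z up.
- short_3: Test bar, plain white plastic, 65 x 22 x 22 mm (short), 30 to 75 g, loose on the table; may be absent. Origin: centre of its underside; x along its length, z up.
- weight: Bystander: brass knobbed weight, 34 mm across, 44 mm tall, standing among the bars. Origin: centre of its underside.
- tape: Bystander: grey roll of tape lying flat, 90 mm across, 20 mm tall. Origin: centre of its underside.
- caliper: Bystander: steel and black caliper, 170 mm long, lying flat. Origin: centre of its underside.
There are look-alikes about, which are no part of the job. Leave any pink or turquoise look-alike of the short_3 alone.

How it is judged (in metres and radians):
On the way, in this order (a step that is already met when the one before it is completed fails the run):
1. every bar present lies flat in a pocket of its own row (x of long_1 in the frame of long_middle_pocket between -0.009 and 0.009 m and y of long_1 in the frame of long_middle_pocket between -0.06 and 0.06 m and z of long_1 in the frame of long_middle_pocket between -0.003 and 0.0035 m and angle between the x axis of each of long_1, long_2, long_3 and the x axis of long_middle_pocket, either way round below 0.2 rad and angle between each of long_1, long_2, long_3, short_1, short_2, short_3's own z axis and vertical below 0.08 rad and linear speed of each of long_1, long_2, long_3, short_1, short_2, short_3 below 0.02 m/s and x of long_2 in the frame of long_middle_pocket between -0.009 and 0.009 m and y of long_2 in the frame of long_middle_pocket between -0.06 and 0.06 m and z of long_2 in the frame of long_middle_pocket between -0.003 and 0.0035 m and x of long_3 in the frame of long_middle_pocket between -0.009 and 0.009 m and y of long_3 in the frame of long_middle_pocket between -0.06 and 0.06 m and z of long_3 in the frame of long_middle_pocket between -0.003 and 0.0035 m and x of short_1 in the frame of short_middle_pocket between -0.009 and 0.009 m and y of short_1 in the frame of short_middle_pocket between -0.06 and 0.06 m and z of short_1 in the frame of short_middle_pocket between -0.003 and 0.0035 m and angle between the x axis of each of short_1, short_2, short_3 and the x axis of short_middle_pocket, either way round below 0.2 rad and x of short_2 in the frame of short_middle_pocket between -0.009 and 0.009 m and y of short_2 in the frame of short_middle_pocket between -0.06 and 0.06 m and z of short_2 in the frame of short_middle_pocket between -0.003 and 0.0035 m and x of short_3 in the frame of short_middle_pocket between -0.009 and 0.009 m and y of short_3 in the frame of short_middle_pocket between -0.06 and 0.06 m and z of short_3 in the frame of short_middle_pocket between -0.003 and 0.0035 m), for 0.2 s.
2. first working stroke of the lever (value of joint lever above 0.42 rad).
3. lever swung back (value of joint lever below 0.14 rad).
4. second working stroke (value of joint lever above 0.42 rad).
5. lever swung back again (value of joint lever below 0.14 rad).
6. third working stroke (value of joint lever above 0.42 rad).
7. lever swung back a third time (value of joint lever below 0.14 rad).
8. the sledge is fed home (value of joint sledge above 0.0755 m), for 0.1 s.
9. the lever is back at rest (value of joint lever below 0.14 rad), for 0.1 s.
At the end, for the whole second after the job is handed in: Every bar present lies flat and still in a pocket of the row for its length (within 9 mm along the pocket, on its floor within 3.5 mm), the sledge is home (feed over 0.0755 m) and the lever is back at rest (under 0.14 rad) (all of step 1 and value of joint sledge above 0.0755 m and value of joint lever below 0.14 rad); the robot touches nothing.
It fails at once if a bystander is shifted by more than 40 mm (distance of any of weight, tape, caliper from where it was at the start of the episode above 0.04 m).
Of long_1, long_2, long_3, short_1, short_2, short_3 only 4 to 6 are there at a start; the rules pass over those that are not, and their reading is None.
At some moment in a run one of long_1, long_2, long_3, short_1, short_2, short_3 may be knocked a few centimetres aside while the robot is not near it.
Once in a run the grip may slacken for a moment while it holds something.
It also fails if it takes over 208 s, if anything falls off the work surface, if the arm or the gripper's body presses on something with over 40 N, if the wrist force passes 120 N, or if a joint passes its speed limit or range.

## Working session

There is one attempt and no reset: what is moved stays moved. The work goes in short steps, Python scripts to look and compute and a shell command to move; the robot and the scene stay as the last step left them, time stands still between calls to the robot, and variables do not carry over. Pictures are saved under pics/ and viewed, and the job is handed in when it is done.

```bash
ls; mkdir -p pics
cat > h.py <<'E'
import numpy as np,cv2
from workcell import readout,optics,env
def cam(n):
    p=optics.camera_params(n);return np.array(p['mtx']),np.array(p['R']),np.array(p['t']).ravel()
def grab(n):
    c=cam(n);im,d=optics.grab_frame(n);return im,d,c
def unproj(u,v,z,c):
    K,R,t=c;p=np.linalg.inv(K)@np.array([u,v,1.])*z
    return R.T@(p-t)
def plane(u,v,h,c):
    K,R,t=c;r=R.T@(np.linalg.inv(K)@np.array([u,v,1.]));o=-R.T@t
    return o+r*(h-o[2])/r[2]
def proj(X,c):
    K,R,t=c;p=K@(R@np.asarray(X,float)+t);return p[:2]/p[2]
def cloud(d,c):
    K,R,t=c;v,u=np.mgrid[:d.shape[0],:d.shape[1]]
    P=np.stack([(u-K[0,2])/K[0,0]*d,(v-K[1,2])/K[1,1]*d,d],-1)
    return (P-t)@R
def save(im,f,s=1.5):
    cv2.imwrite(f,cv2.resize(im[...,::-1],None,fx=s,fy=s,interpolation=cv2.INTER_CUBIC))
E
python3 - <<'E'
from h import *
print(readout.state())
for n in ['top','side','wrist']:
    im,d,c=grab(n);np.savez(f'{n}0.npz',im=im,d=d,K=c[0],R=c[1],t=c[2]);save(im,f'pics/{n}0.png')
    print(n,-c[1].T@c[2],c[1][2],c[0][0,0])
E
```

```text
pics
{'time_s': 0.0, 'qpos': array([-7.76354541e+01,  1.83520084e+01,  8.97083352e+01,  1.36030852e-03,
        7.20434133e+01, -1.14735975e+00]), 'qvel': array([-0.09792446, -0.04980571, -0.08872493,  0.04489448,  0.00185389,
       -0.01819032]), 'effort': array([-2.14322885e-03, -4.12464631e+01, -2.31974816e+01,  7.26059242e-02,
        4.57703532e-02, -1.54686522e-04]), 'ee_pos': array([ 134.23509358, -558.60328428,  227.10350916]), 'ee_rot': array([-91.86149142,  89.89623505, 101.64999372]), 'force': array([-0.22740734, -0.20185633, -0.75035744]), 'torque': array([-0.00202922,  0.02793878,  0.03584885]), 'gripper_width': 91.13646648566373}
top [ 263.23736225  134.26337753 1405.24535597] [ 0.18341415 -0.02375757 -0.98274861] 447.14867525017496
side [ 295.95015197 1244.75809455  740.0189076 ] [ 0.1614278  -0.85455606 -0.49363448] 478.5419989932798
wrist [ 200.28752256 -542.70536207  383.34442556] [-0.23599886 -0.05505194 -0.97019267] 321.07971798823144
```

View pics/top0.png

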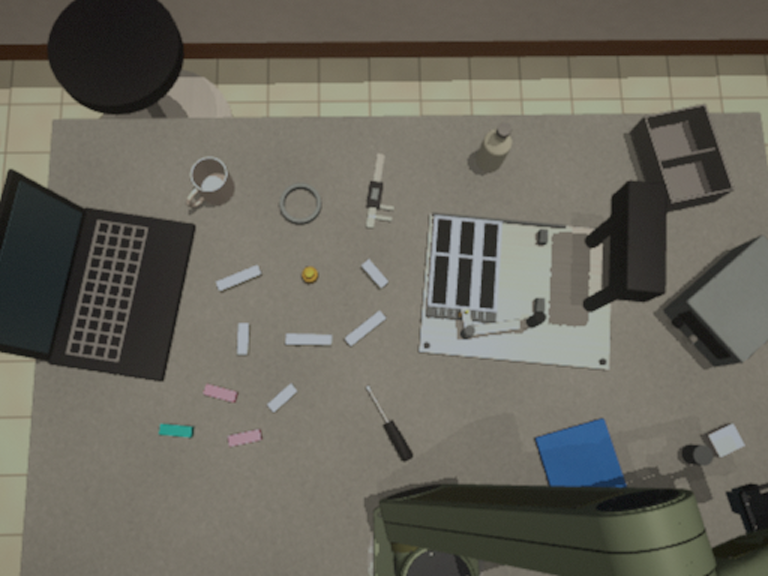

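View pics/side0.png

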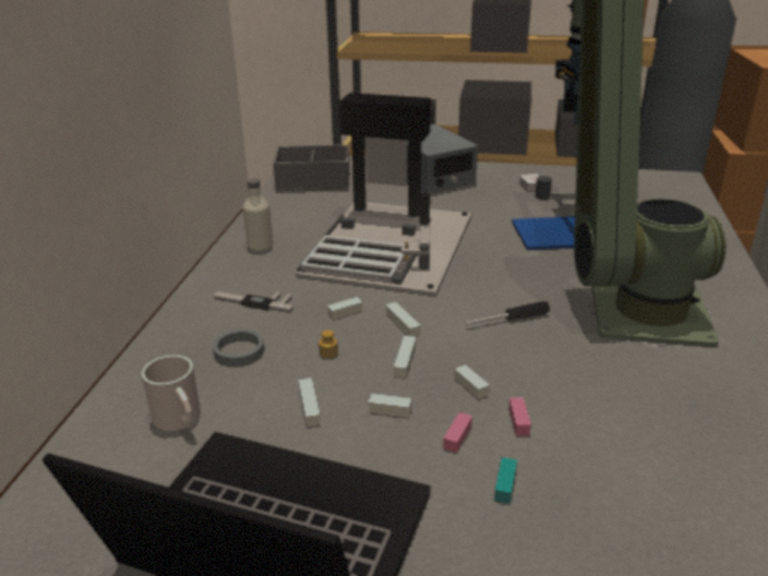

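View pics/wrist0.png

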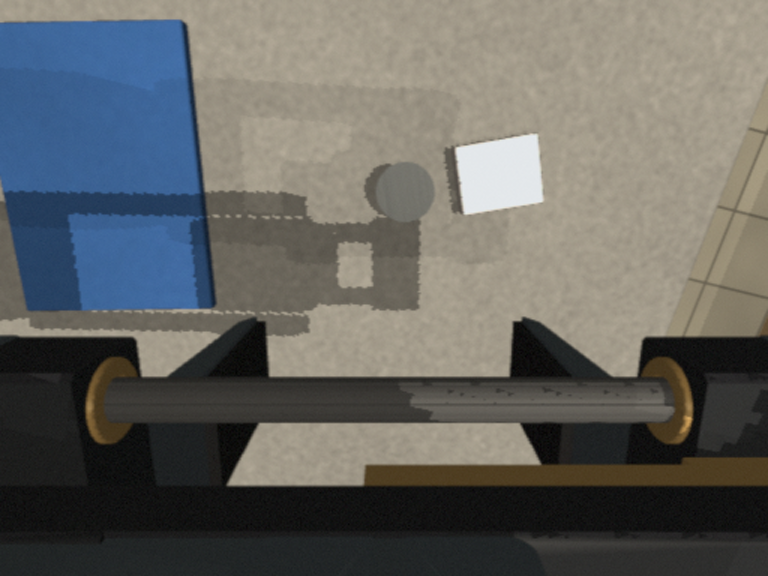

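The top view shows six white bars at these 1.5x pixels. Long: (238,278), (308,340), (365,328). Short: (243,338), (374,273), (282,397). The look-alikes are pink at (220,393) and (244,437) and turquoise at (176,431), and I'll leave those alone. Next I'll measure the bars and the feeder.

```bash
cat > meas.py <<'E'
from h import *
def bars(im,d,c,zlo=12,zhi=40,verbose=True,excl=True):
    P=cloud(d,c); hsv=cv2.cvtColor(im,cv2.COLOR_RGB2HSV)
    m=(d>0)&(P[...,2]>zlo)&(P[...,2]<zhi)
    m=m.astype(np.uint8)
    n,l,st,ce=cv2.connectedComponentsWithStats(m,connectivity=4)
    out=[]
    for i in range(1,n):
        if st[i,4]<60 or st[i,4]>1500: continue
        q=P[l==i]; zt=np.median(q[:,2]); q=q[abs(q[:,2]-zt)<5]
        if len(q)<30: continue
        r=cv2.minAreaRect(q[:,:2].astype(np.float32))
        (w,h),a=r[1],r[2]
        if w<h: a+=90;w,h=h,w
        col=np.median(im[l==i],0); ce_=ce[i]
        out.append((r[0],w,h,((a+90)%180)-90,zt,col,ce_))
        if verbose: print('px(%.0f,%.0f) xy(%.1f,%.1f) %.0fx%.0f ang %.1f z %.1f'%(*(ce_*1.5),*r[0],w,h,((a+90)%180)-90,zt),col,st[i,4])
    return out
E
python3 - <<'E'
from meas import *
D=np.load('top0.npz');c=(D['K'],D['R'],D['t'])
bars(D['im'],D['d'],c)
P=cloud(D['d'],c)
print('table z',np.median(P[230:330,200:230,2]), np.median(P[60:120,90:120,2]))
x=D['im'][130:260,270:420]; cv2.imwrite('pics/feed0.png',cv2.resize(x[...,::-1],None,fx=5,fy=4.6,interpolation=cv2.INTER_CUBIC))
D=np.load('side0.npz');c=(D['K'],D['R'],D['t'])
print('side');bars(D['im'],D['d'],c)
E
```

```text
px(687,127) xy(906.6,-597.7) 126x63 ang 62.5 z 25.5 [44. 42. 38.] 202
px(643,153) xy(841.4,-504.2) 129x8 ang 11.6 z 26.3 [44. 42. 38.] 176
px(701,169) xy(809.6,-618.6) 128x61 ang 62.3 z 26.3 [43. 41. 37.] 186
px(215,197) xy(753.4,428.2) 95x28 ang -62.2 z 26.0 [89. 81. 72.] 99
px(301,202) xy(741.1,247.6) 89x87 ang -36.2 z 19.6 [121. 121. 113.] 245
px(376,190) xy(765.3,86.8) 47x27 ang -14.2 z 14.7 [83. 83. 78.] 67
px(588,241) xy(643.7,-370.2) 50x29 ang 30.5 z 16.3 [103.5  99.   89.5] 78
px(561,250) xy(627.7,-307.0) 61x31 ang 3.5 z 14.2 [117. 112. 102.] 63
px(375,272) xy(581.4,91.0) 65x22 ang 39.1 z 21.8 [165. 171. 178.] 146
px(239,277) xy(575.5,377.3) 95x24 ang -67.7 z 22.0 [165. 171. 177.] 228
px(546,294) xy(527.4,-272.1) 104x37 ang -37.0 z 16.1 [119. 113. 103.] 169
px(587,301) xy(520.5,-357.3) 87x59 ang -13.6 z 15.1 [119. 113. 103.] 118
px(691,332) xy(437.6,-567.6) 163x47 ang 23.2 z 29.1 [43. 44. 41.] 238
px(605,315) xy(482.9,-394.5) 55x28 ang -25.1 z 13.8 [164. 170. 158.] 66
px(365,327) xy(464.6,112.8) 95x23 ang -52.4 z 22.4 [166. 172. 178.] 220
px(243,337) xy(446.7,365.9) 63x23 ang
[... 2018 characters left out ...]
54) xy(443.0,231.4) 99x22 ang 88.0 z 22.4 [166. 171. 160.] 222
px(328,344) xy(580.4,230.6) 31x31 ang -84.6 z 26.0 [100.  78.  42.] 117
px(471,378) xy(324.8,284.3) 68x25 ang -47.6 z 21.8 [157.5 161.  150. ] 220
px(309,399) xy(576.3,376.9) 100x22 ang -67.3 z 22.3 [168. 175. 162.] 271
px(390,402) xy(446.9,366.1) 65x27 ang -3.0 z 21.8 [157. 161. 149.] 264
px(520,413) xy(245.9,361.2) 68x22 ang -79.3 z 22.1 [167. 102. 115.] 227
px(170,417) xy(770.6,459.9) 87x24 ang -12.6 z 26.9 [98. 87. 78.] 239
px(457,429) xy(335.9,411.0) 69x23 ang 74.2 z 22.1 [166. 102. 115.] 249
px(506,477) xy(263.3,499.5) 67x22 ang 83.6 z 22.4 [ 40. 127. 114.] 290
px(145,564) xy(680.3,726.8) 99x3 ang -9.6 z 29.8 [8. 8. 8.] 212
```

View pics/feed0.png

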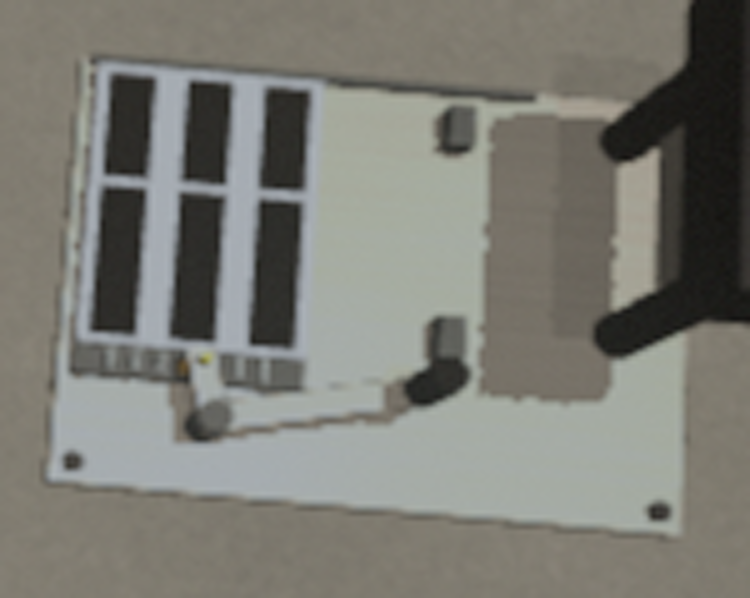

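```bash
cat > feed.py <<'E'
from meas import *
def pockets(im,d,c,h=26,show=True):
    P=cloud(d,c); g=im.max(2)
    m=((g<75)&(P[...,2]>10)&(P[...,2]<35)).astype(np.uint8)
    n,l,st,ce=cv2.connectedComponentsWithStats(m,connectivity=4)
    o=[]
    for i in range(1,n):
        if not 100<st[i,4]<700: continue
        v,u=np.nonzero(l==i)
        q=np.array([plane(a,b,h,c)[:2] for a,b in zip(u,v)],np.float32)
        r=cv2.minAreaRect(q); (w,hh),a=r[1],r[2]
        if w<hh: a+=90;w,hh=hh,w
        a=((a+90)%180)-90
        if not(55<w<125 and 20<hh<40):continue
        mean=q.mean(0)
        o.append((r[0],w,hh,a))
        if show: print('pocket px(%.0f,%.0f) rect(%.1f,%.1f) mean(%.1f,%.1f) %.0fx%.0f ang %.1f zfloor %.1f'%(*(ce[i]*1.5),*r[0],*mean,w,hh,a,np.median(P[l==i][:,2])))
    return o
E
python3 - <<'E'
from feed import *
D=np.load('top0.npz');c=(D['K'],D['R'],D['t'])
pockets(D['im'],D['d'],c)
P=cloud(D['d'],c)
# handle: points z 100-130 near
m=(P[...,2]>100)&(P[...,2]<135)&(P[...,0]>400)&(P[...,0]<560)&(P[...,1]>-280)&(P[...,1]<-180)
q=P[m];print('handle',len(q),q.mean(0),q.min(0),q.max(0))
m=(P[...,2]>45)&(P[...,2]<70)&(P[...,0]>400)&(P[...,0]<520)&(P[...,1]>-280)&(P[...,1]<-50)
q=P[m];r=cv2.minAreaRect(q[:,:2].astype(np.float32));print('arm',r)
m=(P[...,2]>70)&(P[...,2]<250)&(P[...,0]>400)&(P[...,0]<700)&(P[...,1]>-180)&(P[...,1]<0)
q=P[m];print('pivot knob',len(q),q.mean(0) if len(q) else '', q[:,2].max() if len(q) else '')
# plate corners: screws
for u,v in [(72,460),(658,512)]:
    print(plane(270+u/5,130+v/4.6,12,c))
D=np.load('side0.npz');c=(D['K'],D['R'],D['t']);P=cloud(D['d'],c)
print('side');pockets(D['im'],D['d'],c)
m=(P[...,2]>60)&(P[...,2]<135)&(P[...,0]>400)&(P[...,0]<560)&(P[...,1]>-280)&(P[...,1]<-180)
q=P[m];print('handle',len(q),q.mean(0),q.min(0),q.max(0))
E
```

```text
pocket px(443,235) rect(659.0,-56.8) mean(658.8,-56.5) 70x26 ang -6.4 zfloor 21.9
pocket px(466,237) rect(652.9,-106.7) mean(653.2,-106.7) 70x26 ang -2.8 zfloor 21.9
pocket px(490,240) rect(647.2,-156.3) mean(647.0,-156.3) 69x26 ang -6.4 zfloor 22.3
pocket px(440,279) rect(563.7,-46.2) mean(563.6,-46.2) 100x26 ang -6.1 zfloor 22.2
pocket px(463,282) rect(557.6,-95.8) mean(556.8,-95.8) 100x26 ang -6.4 zfloor 21.7
pocket px(487,284) rect(552.3,-145.7) mean(551.9,-145.6) 100x26 ang -6.4 zfloor 22.1
pocket px(398,441) rect(232.7,51.9) mean(231.3,51.3) 83x22 ang 28.8 zfloor 23.3
handle 69 [ 464.39250723 -224.48439934  121.17738072] [ 454.16357238 -238.44956891  101.17382956] [ 476.95683765 -213.9691624   129.22594424]
arm ((475.22076416015625, -153.344482421875), (59.18169403076172, 142.9268341064453), 7.286926746368408)
pivot knob 4 [488.53114353 -92.93982391  73.62667176] 75.60305443629909
[425.62618238 -14.70543189  12.        ]
[ 383.50916036 -381.97021597   12.        ]
side
pocket px(528,310) rect(232.7,66.2) mean(233.3,65.8) 92x39 ang 28.9 zfloor 21.5
handle 137 [ 465.26986863 -219.20064154   96.89731583] [ 454.9606027  -232.86268858   60.10999202] [ 476.67649153 -209.76629477  127.61749324]
```

```bash
cat > plan.py <<'E'
from h import *
from scipy.spatial.transform import Rotation as Rn
import sys
def plan(x,y,z,phi):
    s=readout.state();p=s['ee_pos'];R=Rn.from_euler('xyz',s['ee_rot'],degrees=True).as_matrix()
    ph=np.degrees(np.arctan2(R[1,1],R[0,1])); d=(phi-ph+180)%360-180
    # tilt fix: bring tool x to -z
    tl=np.cross(R[:,0],[0,0,-1])
    print('t %.1f pos %s phi %.1f j %s F %s w %.1f tilt %s'%(s['time_s'],p.round(1),ph,s['qpos'].round(0),s['force'].round(1),s['gripper_width'],tl.round(4)))
    j6=np.degrees(np.arctan2(y,x))-phi;j6=(j6+180)%360-180
    t=(np.array([x,y,z])-p)/10
    print('move cm',t.round(2),'rz rad %.3f (%.1f deg) j6end %.0f  rows min: lin %.1f rot %.1f'%(np.radians(d),d,j6,np.linalg.norm(t)/4.1,abs(d)/7.1))
if __name__=='__main__': plan(*map(float,sys.argv[1:]))
E
python3 plan.py 350 0 228 -50
python3 -m creep '[{"translation":[1.35,3.5,0],"delta_rot":[0,0,0.03]},{"translation":[1.35,3.5,0],"delta_rot":[0,0,0.03]},{"translation":[1.35,3.5,0],"delta_rot":[0,0,0.03]},{"translation":[1.35,3.5,0],"delta_rot":[0,0,0.03]},{"translation":[1.35,3.5,0],"delta_rot":[0,0,0.03]}]' 0 20
python3 plan.py 350 0 228 -50
```

```text
t 0.1 pos [ 134.2 -558.8  227.3] phi -76.5 j [-78.  18.  90.  -0.  72.  -1.] F [ 0.8  0.5 -0.7] w 91.5 tilt [-0.0013 -0.0003 -0.    ]
move cm [21.58 55.88  0.07] rz rad 0.462 (26.5 deg) j6end 50  rows min: lin 14.6 rot 3.7
time_s: 0.57
ee_pos: [202.0, -382.3, 227.6]
ee_rot: [-108.1, 90.0, 94.1]
force: [0.2, 0.2, 0.7]
gripper_width: 61.2
t 0.6 pos [ 202.  -382.3  227.6] phi -67.9 j [-64.   5. 107.   0.  68.   4.] F [0.2 0.2 0.7] w 61.2 tilt [-0.0006 -0.     -0.    ]
move cm [14.8  38.23  0.04] rz rad 0.312 (17.9 deg) j6end 50  rows min: lin 10.0 rot 2.5
```

```bash
python3 -m creep '[{"translation":[1.4,3.8,0],"delta_rot":[0,0,0.03]},{"translation":[1.4,3.8,0],"delta_rot":[0,0,0.03]},{"translation":[1.4,3.8,0],"delta_rot":[0,0,0.03]},{"translation":[1.4,3.8,0],"delta_rot":[0,0,0.03]},{"translation":[1.4,3.8,0],"delta_rot":[0,0,0.03]}]' 
python3 -m creep '[{"translation":[1.6,3.6,0],"delta_rot":[0,0,0.03]},{"translation":[1.6,3.6,0],"delta_rot":[0,0,0.03]},{"translation":[1.6,3.6,0],"delta_rot":[0,0,0.03]},{"translation":[1.6,3.6,0],"delta_rot":[0,0,0.03]},{"translation":[1.6,3.6,0],"delta_rot":[0,0,0.04]}]' 
python3 plan.py 581.3 91.4 100 -50
```

```text
time_s: 0.98
ee_pos: [271.7, -192.2, 227.9]
ee_rot: [128.3, 90.0, -21.0]
force: [1.8, -0.1, 0.0]
gripper_width: 44.9
time_s: 1.4
ee_pos: [351.9, -12.1, 228.1]
ee_rot: [116.2, 90.0, -23.9]
force: [0.3, -1.2, 0.3]
gripper_width: 45.5
t 1.4 pos [351.9 -12.1 228.1] phi -50.0 j [ -4.  -2. 115.  -0.  68.  46.] F [ 0.3 -1.2  0.3] w 45.5 tilt [0.0003 0.0008 0.    ]
move cm [ 22.94  10.35 -12.81] rz rad 0.000 (0.0 deg) j6end 59  rows min: lin 6.9 rot 0.0
```

```bash
python3 -m creep '[{"translation":[3.2,1.5,-1.8],"delta_rot":[0,0,0]},{"translation":[3.2,1.5,-1.8],"delta_rot":[0,0,0]},{"translation":[3.2,1.5,-1.8],"delta_rot":[0,0,0]},{"translation":[3.2,1.5,-1.8],"delta_rot":[0,0,0]},{"translation":[3.2,1.5,-1.8],"delta_rot":[0,0,0]}]' 
python3 -m creep '[{"translation":[3.4,1.4,-1.9],"delta_rot":[0,0,0]},{"translation":[3.4,1.4,-1.9],"delta_rot":[0,0,0]},{"translation":[0,0,0],"delta_rot":[0,0,0]}]'
python3 - <<'E'
from meas import *
im,d,c=grab('wrist');save(im,'pics/w1.png');bars(im,d,c)
E
python3 plan.py 581.3 91.4 100 -50
```

```text
time_s: 1.82
ee_pos: [513.0, 62.1, 136.8]
ee_rot: [-11.9, 90.0, -152.0]
force: [-0.2, -0.7, -0.0]
gripper_width: 45.6
time_s: 2.07
ee_pos: [583.6, 91.1, 94.3]
ee_rot: [-43.1, 89.8, 176.8]
force: [-0.3, 0.1, 0.8]
gripper_width: 45.8
px(675,14) xy(771.1,83.6) 12x6 ang 63.3 z 12.5 [181.5 181.  168.5] 80
px(650,28) xy(758.8,87.0) 24x15 ang -14.3 z 12.6 [187. 188. 174.] 457
px(169,137) xy(582.7,225.1) 33x28 ang 35.5 z 26.2 [153. 119.  66.] 1473
px(39,353) xy(448.7,219.3) 49x13 ang 87.6 z 18.3 [125. 119. 102.] 714
px(713,449) xy(641.1,-80.6) 29x22 ang -4.0 z 28.0 [246. 249. 245.] 1008
t 2.1 pos [580.8  89.9  96.1] phi -50.1 j [ 8. 26. 98.  0. 56. 58.] F [-0.7  0.8 -0.5] w 45.6 tilt [ 0.0006 -0.005   0.    ]
move cm [0.05 0.15 0.39] rz rad 0.001 (0.1 deg) j6end 59  rows min: lin 0.1 rot 0.0
```

View pics/w1.png

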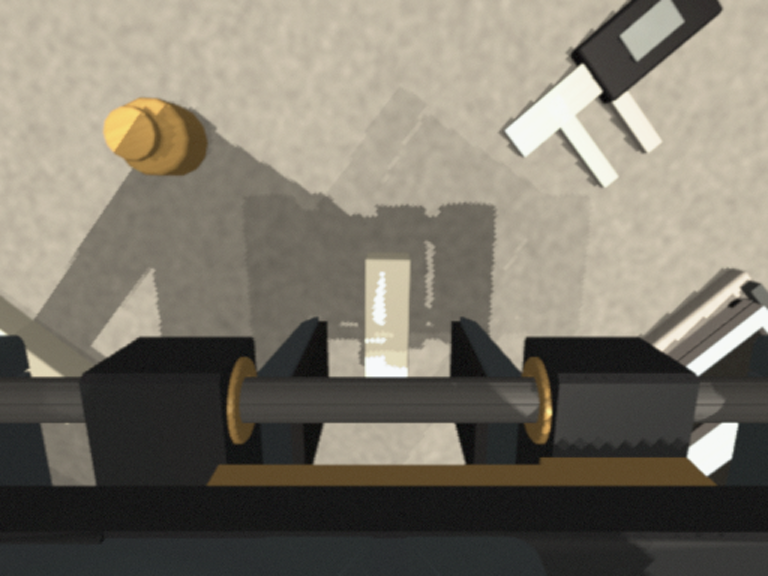

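The bar sits centred between the jaws at (387,320), so I'll go down and grip it.

```bash
python3 -m creep '[{"translation":[0,0.1,-3],"delta_rot":[0,0,0]},{"translation":[0,0,-2.7],"delta_rot":[0,0,0]},{"translation":[0,0,-1.5],"delta_rot":[0,0,0]},{"translation":[0,0,0],"delta_rot":[0,0,0]}]' 
python3 plan.py 581.3 91.4 24 -50
python3 -m creep '[{"translation":[0,0,0],"delta_rot":[0,0,0]},{"translation":[0,0,0],"delta_rot":[0,0,0]},{"translation":[0,0,0],"delta_rot":[0,0,0]},{"translation":[0,0,0],"delta_rot":[0,0,0]},{"translation":[0,0,0],"delta_rot":[0,0,0]}]' -0.9 20
python3 plan.py 659 -56.6 110 -96.5
```

```text
time_s: 2.45
ee_pos: [576.3, 89.1, 25.4]
ee_rot: [-30.7, 89.6, -170.8]
force: [-0.3, 0.8, -0.1]
gripper_width: 45.7
t 2.5 pos [576.3  89.1  25.4] phi -50.1 j [  8.  30. 103.  -0.  47.  58.] F [-0.3  0.8 -0.1] w 45.7 tilt [ 0.0012 -0.0073  0.    ]
move cm [ 0.5   0.23 -0.14] rz rad 0.003 (0.1 deg) j6end 59  rows min: lin 0.1 rot 0.0
time_s: 2.87
ee_pos: [580.7, 89.9, 29.6]
ee_rot: [144.4, 89.8, 4.3]
force: [-0.4, -0.6, 5.3]
gripper_width: 21.9
t 2.9 pos [580.7  89.9  29.6] phi -50.1 j [  8.  30. 103.  -0.  47.  58.] F [-0.4 -0.6  5.3] w 21.9 tilt [-0.0002  0.0029  0.    ]
move cm [  7.83 -14.65   8.04] rz rad -0.809 (-46.4 deg) j6end 92  rows min: lin 4.5 rot 6.5
```

```bash
python3 -m creep '[{"translation":[0,0,0],"delta_rot":[0,0,0]},{"translation":[0,0,0],"delta_rot":[0,0,0]}]'
python3 - <<'E'
from h import *
im,d,c=grab('wrist');save(im,'pics/w2.png')
E
python3 plan.py 659 -56.6 110 -96.5
```

```text
time_s: 3.03
ee_pos: [580.7, 89.9, 29.6]
ee_rot: [142.3, 89.8, 2.2]
force: [-0.9, -0.7, 6.9]
gripper_width: 22.0
t 3.1 pos [580.7  89.9  29.6] phi -50.1 j [  8.  30. 103.  -0.  47.  58.] F [-0.5 -0.3  6.7] w 21.6 tilt [-0.0001  0.0026  0.    ]
move cm [  7.83 -14.65   8.04] rz rad -0.809 (-46.4 deg) j6end 92  rows min: lin 4.5 rot 6.5
```

View pics/w2.png

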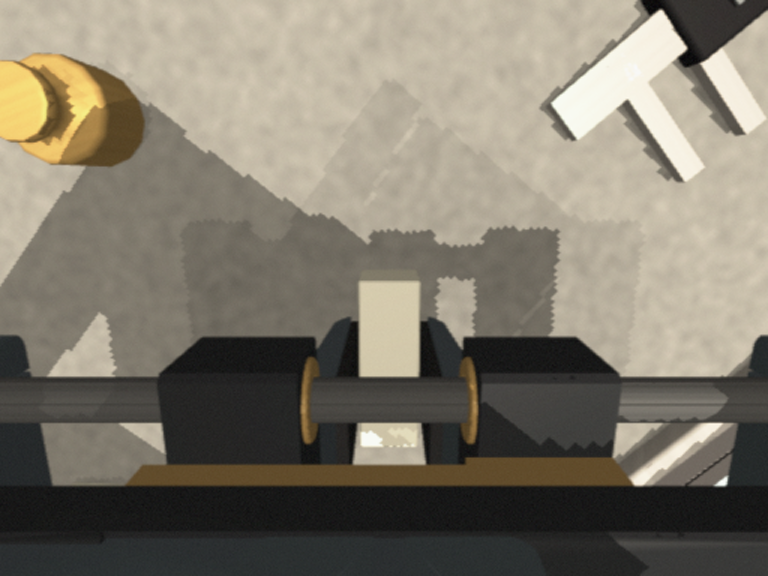

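```bash
python3 -m creep '[{"translation":[0,0,1],"delta_rot":[0,0,0]},{"translation":[0,0,2],"delta_rot":[0,0,0]},{"translation":[0,0,2.5],"delta_rot":[0,0,0]},{"translation":[0,0,2.5],"delta_rot":[0,0,0]},{"translation":[0,0,0],"delta_rot":[0,0,0]}]'
python3 - <<'E'
from h import *
im,d,c=grab('side');save(im[150:260,170:320],'pics/s2.png',5)
E
python3 plan.py 659 -56.6 110 -96.5
```

```text
time_s: 3.5
ee_pos: [583.1, 90.4, 113.7]
ee_rot: [147.9, 89.4, 7.8]
force: [0.6, 0.3, 0.3]
gripper_width: 22.0
t 3.5 pos [581.8  90.2 111.4] phi -50.1 j [ 8. 25. 98. -0. 57. 58.] F [ 0.  -0.7 -0.5] w 22.0 tilt [-0.0009  0.0068  0.    ]
move cm [  7.72 -14.68  -0.14] rz rad -0.809 (-46.4 deg) j6end 92  rows min: lin 4.0 rot 6.5
```

View pics/s2.png

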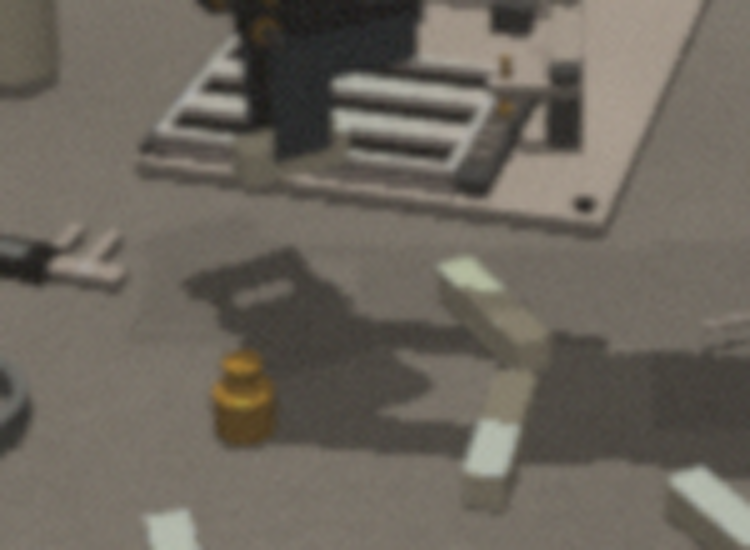

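```bash
python3 -m creep '[{"translation":[1.1,-2.1,0],"delta_rot":[0,0,-0.115]},{"translation":[1.1,-2.1,0],"delta_rot":[0,0,-0.116]},{"translation":[1.1,-2.1,0],"delta_rot":[0,0,-0.116]},{"translation":[1.1,-2.1,0],"delta_rot":[0,0,-0.116]},{"translation":[1.1,-2.1,0],"delta_rot":[0,0,-0.116]}]'
python3 -m creep '[{"translation":[1.1,-2.1,0],"delta_rot":[0,0,-0.115]},{"translation":[1.1,-2.1,-1],"delta_rot":[0,0,-0.115]},{"translation":[0,0,-1],"delta_rot":[0,0,0]},{"translation":[0,0,0],"delta_rot":[0,0,0]},{"translation":[0,0,0],"delta_rot":[0,0,0]}]'
python3 plan.py 659 -56.6 52 -96.5
python3 - <<'E'
from h import *
im,d,c=grab('wrist');save(im,'pics/w3.png')
im,d,c=grab('top');save(im[130:240,270:400],'pics/t3.png',6)
E
```

```text
time_s: 3.97
ee_pos: [634.3, -16.0, 106.9]
ee_rot: [-7.7, 89.9, 178.7]
force: [0.0, 0.3, 0.7]
gripper_width: 21.6
time_s: 4.38
ee_pos: [655.3, -56.6, 86.3]
ee_rot: [-4.7, 89.7, 168.9]
force: [0.2, -0.4, -0.4]
gripper_width: 21.4
t 4.4 pos [655.3 -56.6  86.3] phi -96.4 j [-6. 32. 89.  0. 60. 90.] F [ 0.2 -0.4 -0.4] w 21.4 tilt [-0.0008 -0.0043 -0.    ]
move cm [ 0.37 -0.   -3.43] rz rad -0.001 (-0.1 deg) j6end 92  rows min: lin 0.8 rot 0.0
```

View pics/w3.png

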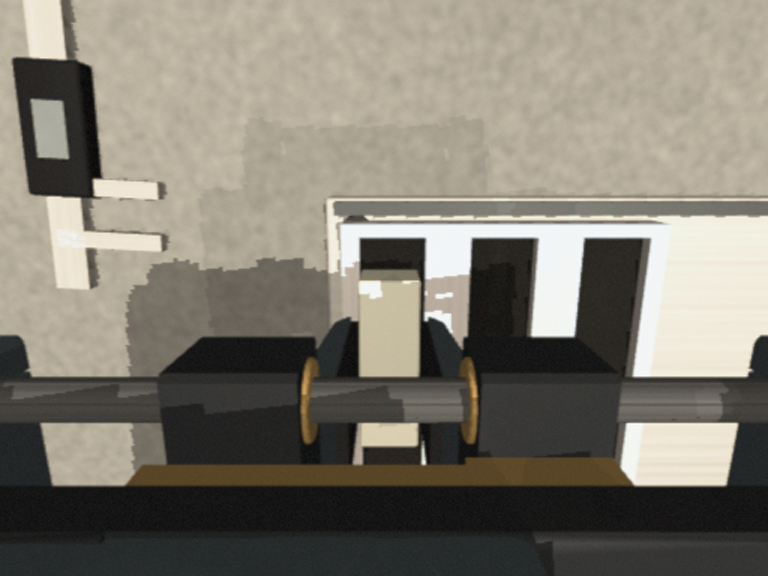

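View pics/t3.png

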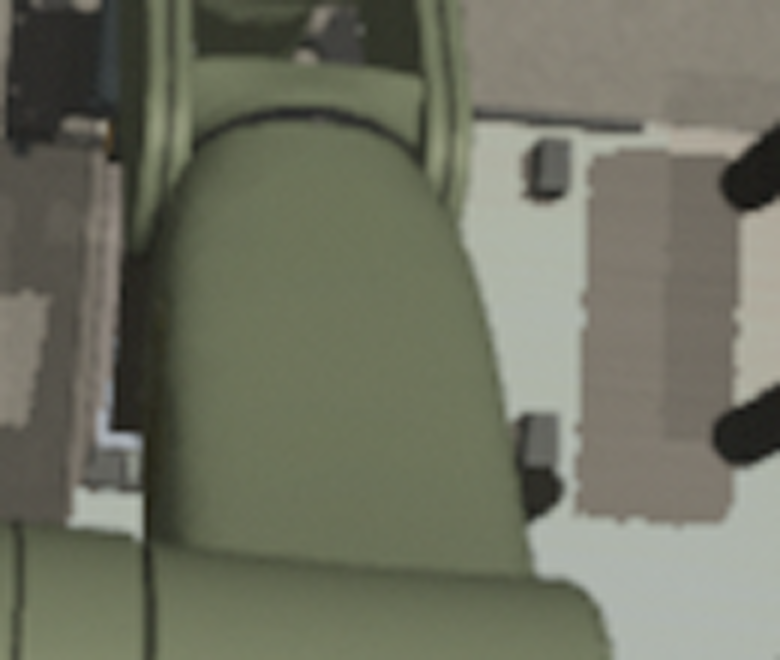

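```bash
python3 -m creep '[{"translation":[0.2,0,-1.5],"delta_rot":[0,0,0]},{"translation":[0,0,-1],"delta_rot":[0,0,0]},{"translation":[0,0,-0.6],"delta_rot":[0,0,0]},{"translation":[0,0,-0.4],"delta_rot":[0,0,0]},{"translation":[0,0,0],"delta_rot":[0,0,0]}]'
python3 -m creep '[{"translation":[0,0,0],"delta_rot":[0,0,0]},{"translation":[0,0,0],"delta_rot":[0,0,0]}]'
python3 plan.py 659 -56.6 52 -96.5
```

```text
time_s: 4.9
ee_pos: [658.3, -56.6, 52.4]
ee_rot: [0.4, 89.9, 174.0]
force: [0.5, -0.4, -0.7]
gripper_width: 21.4
time_s: 5.07
ee_pos: [659.1, -57.1, 53.5]
ee_rot: [173.6, 90.0, -12.9]
force: [-0.2, -0.4, 1.2]
gripper_width: 21.6
t 5.1 pos [659.1 -57.1  53.5] phi -96.5 j [-6. 34. 90. -0. 56. 91.] F [-0.2 -0.4  1.2] w 21.6 tilt [0.0002 0.0008 0.    ]
move cm [-0.01  0.05 -0.15] rz rad -0.000 (-0.0 deg) j6end 92  rows min: lin 0.0 rot 0.0
```

```bash
python3 -m creep '[{"translation":[0,0,0],"delta_rot":[0,0,0]},{"translation":[0,0,0],"delta_rot":[0,0,0]},{"translation":[0,0,0],"delta_rot":[0,0,0]},{"translation":[0,0,1.5],"delta_rot":[0,0,0]},{"translation":[0,0,3],"delta_rot":[0,0,0]}]' -0.2
python3 -m creep '[{"translation":[0,0,2],"delta_rot":[0,0,0]},{"translation":[0,0,0],"delta_rot":[0,0,0]},{"translation":[0,0,0],"delta_rot":[0,0,0]}]'
python3 - <<'E'
from meas import *
im,d,c=grab('wrist');save(im,'pics/w4.png')
bars(im,d,c,zlo=38,zhi=50)
im,d,c=grab('top');save(im,'pics/t4.png'); bars(im,d,c)
E
```

```text
time_s: 5.48
ee_pos: [656.1, -56.9, 94.6]
ee_rot: [1.3, 89.5, 174.8]
force: [0.5, -0.4, -0.4]
gripper_width: 36.5
time_s: 5.73
ee_pos: [659.6, -57.2, 119.4]
ee_rot: [179.1, 89.8, -7.4]
force: [-0.6, 0.1, -1.0]
gripper_width: 36.7
px(686,127) xy(906.3,-595.4) 129x63 ang 64.0 z 25.8 [48. 46. 42.] 200
px(643,154) xy(839.7,-504.5) 130x6 ang 11.4 z 25.8 [49. 47. 42.] 172
px(701,169) xy(809.9,-621.7) 125x60 ang 61.8 z 24.4 [47. 45. 41.] 195
px(215,197) xy(752.3,431.0) 96x26 ang -64.9 z 27.3 [96.  88.  78.5] 102
px(300,202) xy(741.9,247.3) 90x87 ang 0.1 z 19.9 [131. 130. 121.] 239
px(549,231) xy(657.0,-302.7) 126x59 ang 83.1 z 16.8 [124.  118.  107.5] 260
px(434,280) xy(574.7,-36.9) 178x39 ang -6.3 z 23.3 [99. 99. 94.] 526
px(536,251) xy(630.9,-255.5) 54x38 ang 31.6 z 14.0 [175. 181. 168.] 64
px(239,277) xy(576.1,377.1) 94x24 ang -67.1 z 22.2 [175. 181. 188.] 227
px(691,327) xy(466.7,-572.5) 194x91 ang 3.0 z 27.7 [48.  48.5 45. ] 284
px(563,287) xy(545.6,-310.7) 45x40 ang 38.1 z 13.6 [126. 120. 109.] 89
px(541,302) xy(506.0,-254.4) 28x18 ang -2.1 z 31.8 [108. 110. 103.] 81
px(588,304) xy(50
[... 353 characters left out ...]
43.3,230.0) 94x23 ang 88.1 z 22.1 [176. 182. 188.] 237
px(593,356) xy(400.8,-362.0) 76x48 ang 77.0 z 14.2 [174. 181. 172.] 172
px(220,392) xy(336.5,411.2) 64x22 ang 73.9 z 22.3 [175. 142. 153.] 158
px(282,396) xy(324.4,284.9) 65x22 ang -48.7 z 22.3 [175. 181. 187.] 164
px(176,429) xy(263.1,498.5) 66x22 ang 83.9 z 22.3 [ 53. 159. 145.] 167
px(725,439) xy(220.9,-617.9) 64x51 ang -67.2 z 24.2 [168. 174. 180.] 365
px(245,437) xy(245.7,360.2) 65x22 ang -79.6 z 22.4 [174. 144. 154.] 162
px(580,493) xy(122.1,-314.2) 73x25 ang -72.2 z 14.0 [ 53. 101. 151.] 100
px(614,499) xy(107.9,-378.7) 69x24 ang -74.2 z 13.6 [ 51.  98. 148.] 66
px(432,519) xy(79.1,-14.9) 62x36 ang 84.7 z 14.6 [132. 137. 111.] 129
```

View pics/w4.png

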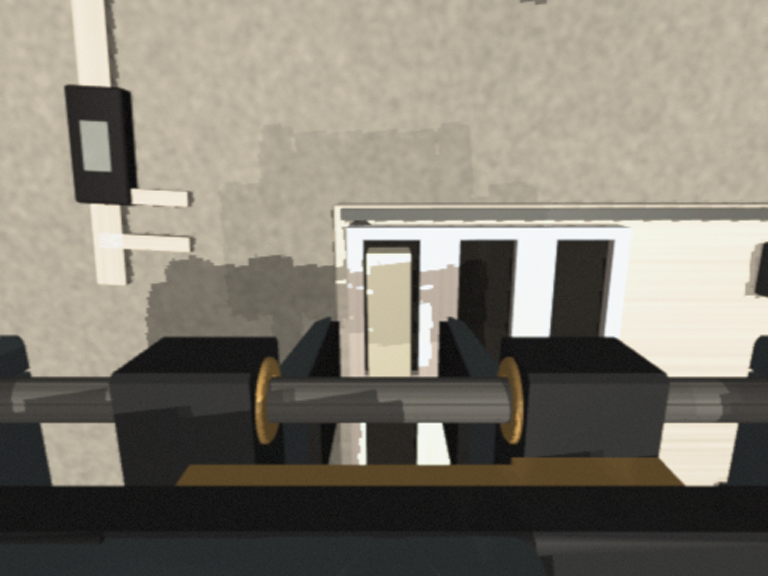

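View pics/t4.png

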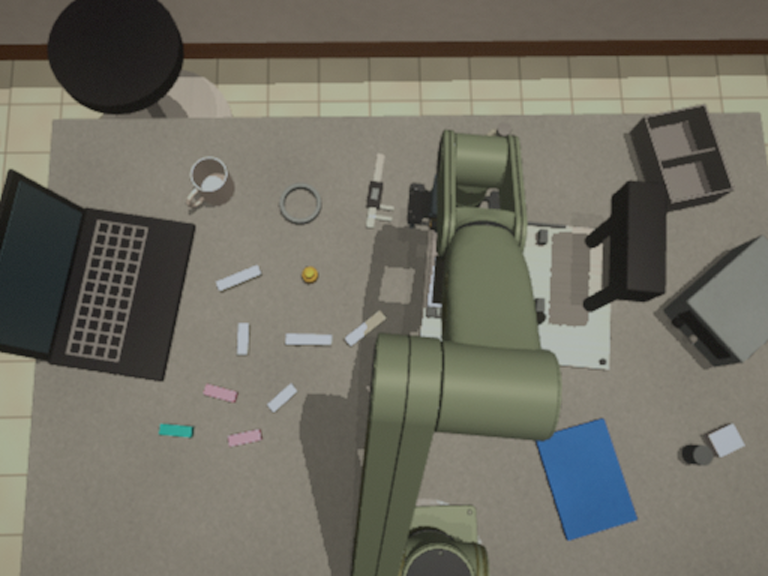

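S2 is seated in the +y short pocket. At (390,310) in the wrist view the bar lies inside the pocket walls. Next is the long bar at (465,112.7), at 1.5x pixel (365,327).

```bash
python3 -m creep '[{"translation":[-1,0.9,0],"delta_rot":[0,0,0.122]},{"translation":[-1,0.9,0],"delta_rot":[0,0,0.122]},{"translation":[-1,0.9,0],"delta_rot":[0,0,0.122]},{"translation":[-1,0.9,0],"delta_rot":[0,0,0.122]},{"translation":[-1,0.9,0],"delta_rot":[0,0,0.122]}]' 0
python3 -m creep '[{"translation":[-1,0.9,0],"delta_rot":[0,0,0.122]},{"translation":[-1,0.9,0],"delta_rot":[0,0,0.122]},{"translation":[-1,0.9,0],"delta_rot":[0,0,0.122]},{"translation":[-1,0.9,0],"delta_rot":[0,0,0.122]},{"translation":[-1,0.9,0],"delta_rot":[0,0,0.122]}]'
python3 -m creep '[{"translation":[-1,0.9,0],"delta_rot":[0,0,0.122]},{"translation":[-1,0.9,0],"delta_rot":[0,0,0.122]},{"translation":[-1,0.9,0],"delta_rot":[0,0,0.122]},{"translation":[-1,0.9,0],"delta_rot":[0,0,0.122]},{"translation":[-1,0.9,0],"delta_rot":[0,0,0.122]}]'
python3 -m creep '[{"translation":[-1,0.9,-1],"delta_rot":[0,0,0.122]},{"translation":[-1,0.9,-1],"delta_rot":[0,0,0.122]},{"translation":[-1,0.9,-1],"delta_rot":[0,0,0.122]},{"translation":[-1,0.9,-1],"delta_rot":[0,0,0.122]},{"translation":[0,0,0],"delta_rot":[0,0,0]}]'
python3 -m creep '[{"translation":[0,0,0],"delta_rot":[0,0,0]},{"translation":[0,0,0],"delta_rot":[0,0,0]}]'
python3 plan.py 465 112.7 25 37.5
```

```text
time_s: 6.25
ee_pos: [607.3, -11.7, 116.1]
ee_rot: [-29.8, 89.8, 179.0]
force: [-0.2, 0.3, 0.2]
gripper_width: 46.2
time_s: 6.67
ee_pos: [557.2, 33.3, 116.3]
ee_rot: [-61.0, 89.8, -177.2]
force: [0.1, -0.2, 1.0]
gripper_width: 45.7
time_s: 7.08
ee_pos: [507.2, 78.1, 116.5]
ee_rot: [-91.6, 89.8, -172.9]
force: [0.5, 0.4, 0.5]
gripper_width: 45.9
time_s: 7.5
ee_pos: [464.4, 114.2, 75.1]
ee_rot: [-116.8, 89.5, -170.3]
force: [-0.6, -1.3, -0.0]
gripper_width: 45.7
time_s: 7.67
ee_pos: [469.5, 113.7, 77.9]
ee_rot: [42.9, 90.0, -10.9]
force: [-0.2, 0.1, -0.5]
gripper_width: 45.9
t 7.7 pos [469.5 113.7  77.9] phi 36.2 j [ 12.  19. 114.  -0.  47. -24.] F [-0.2  0.1 -0.5] w 45.9 tilt [0.0001 0.0004 0.    ]
move cm [-0.45 -0.1  -5.29] rz rad 0.023 (1.3 deg) j6end -24  rows min: lin 1.3 rot 0.2
```

```bash
python3 -m creep '[{"translation":[-0.4,-0.1,-2],"delta_rot":[0,0,0.022]},{"translation":[0,0,-2],"delta_rot":[0,0,0]},{"translation":[0,0,-1.3],"delta_rot":[0,0,0]},{"translation":[0,0,0],"delta_rot":[0,0,0]},{"translation":[0,0,0],"delta_rot":[0,0,0]}]'
python3 plan.py 465 112.7 25 37.5
python3 -m creep '[{"translation":[0,0,0],"delta_rot":[0,0,0]},{"translation":[0,0,0],"delta_rot":[0,0,0]},{"translation":[0,0,0],"delta_rot":[0,0,0]},{"translation":[0,0,0],"delta_rot":[0,0,0]},{"translation":[0,0,0],"delta_rot":[0,0,0]}]' -0.9
python3 plan.py 465 112.7 25 37.5
python3 -m creep '[{"translation":[0,0,1],"delta_rot":[0,0,0]},{"translation":[0,0,2],"delta_rot":[0,0,0]},{"translation":[0,0,2],"delta_rot":[0,0,0]},{"translation":[0,0,2],"delta_rot":[0,0,0]},{"translation":[0,0,0],"delta_rot":[0,0,0]}]'
python3 plan.py 563.7 -46 90 83.5
```

```text
time_s: 8.08
ee_pos: [465.5, 112.5, 25.0]
ee_rot: [-71.0, 90.0, -123.5]
force: [0.7, 0.0, -0.3]
gripper_width: 45.4
t 8.1 pos [465.5 112.5  25. ] phi 37.5 j [ 12.  23. 117.  -0.  40. -25.] F [ 0.7  0.  -0.3] w 45.4 tilt [ 0.0001 -0.      0.    ]
move cm [-0.05  0.02 -0.  ] rz rad 0.000 (0.0 deg) j6end -24  rows min: lin 0.0 rot 0.0
time_s: 8.5
ee_pos: [465.3, 112.9, 25.7]
ee_rot: [60.9, 89.9, 8.5]
force: [-0.7, -1.0, 3.9]
gripper_width: 21.9
t 8.5 pos [465.3 112.9  25.7] phi 37.6 j [ 12.  23. 117.  -0.  39. -25.] F [-0.7 -1.   3.9] w 21.9 tilt [-0.0002  0.0015  0.    ]
move cm [-0.03 -0.02 -0.07] rz rad -0.002 (-0.1 deg) j6end -24  rows min: lin 0.0 rot 0.0
time_s: 8.92
ee_pos: [467.2, 113.5, 98.4]
ee_rot: [65.2, 89.6, 12.8]
force: [0.7, 1.0, -0.8]
gripper_width: 21.7
t 8.9 pos [467.2 113.5  98.4] phi 37.6 j [ 12.  17. 113.   0.  50. -25.] F [ 0.7  1.  -0.8] w 21.7 tilt [-0.0017  0.0074  0.    ]
move cm [  9.65 -15.95  -0.84] rz rad 0.801 (45.9 deg) j6end -88  rows min: lin 4.6 rot 6.5
```

```bash
python3 -m creep '[{"translation":[1.4,-2.27,0],"delta_rot":[0,0,0.114]},{"translation":[1.4,-2.27,0],"delta_rot":[0,0,0.114]},{"translation":[1.4,-2.27,0],"delta_rot":[0,0,0.115]},{"translation":[1.4,-2.27,0],"delta_rot":[0,0,0.115]},{"translation":[1.4,-2.27,0],"delta_rot":[0,0,0.115]}]'
python3 -m creep '[{"translation":[1.4,-2.27,0],"delta_rot":[0,0,0.114]},{"translation":[1.4,-2.27,0],"delta_rot":[0,0,0.114]},{"translation":[0,0,-1],"delta_rot":[0,0,0]},{"translation":[0,0,-1],"delta_rot":[0,0,0]},{"translation":[0,0,0],"delta_rot":[0,0,0]}]'
python3 -m creep '[{"translation":[0,0,0],"delta_rot":[0,0,0]},{"translation":[0,0,0],"delta_rot":[0,0,0]},{"translation":[0,0,0],"delta_rot":[0,0,0]}]'
python3 plan.py 563.7 -46 48 83.5
python3 - <<'E'
from h import *
im,d,c=grab('wrist');save(im,'pics/w5.png')
E
```

```text
time_s: 9.33
ee_pos: [534.8, -1.6, 94.2]
ee_rot: [-169.2, 89.9, 171.6]
force: [-0.9, 1.2, 0.5]
gripper_width: 21.7
time_s: 9.75
ee_pos: [560.2, -45.5, 71.9]
ee_rot: [176.8, 89.6, 170.2]
force: [-0.5, 0.7, -1.9]
gripper_width: 22.0
time_s: 10.0
ee_pos: [562.7, -45.2, 75.2]
ee_rot: [30.2, 90.0, 23.7]
force: [-0.1, -0.3, -0.4]
gripper_width: 21.7
t 10.0 pos [562.7 -45.2  75.2] phi 83.5 j [ -6.  25. 103.   0.  52. -89.] F [-0.1 -0.3 -0.4] w 21.7 tilt [-0.0001  0.0003  0.    ]
move cm [ 0.1  -0.08 -2.72] rz rad -0.000 (-0.0 deg) j6end -88  rows min: lin 0.7 rot 0.0
```

View pics/w5.png

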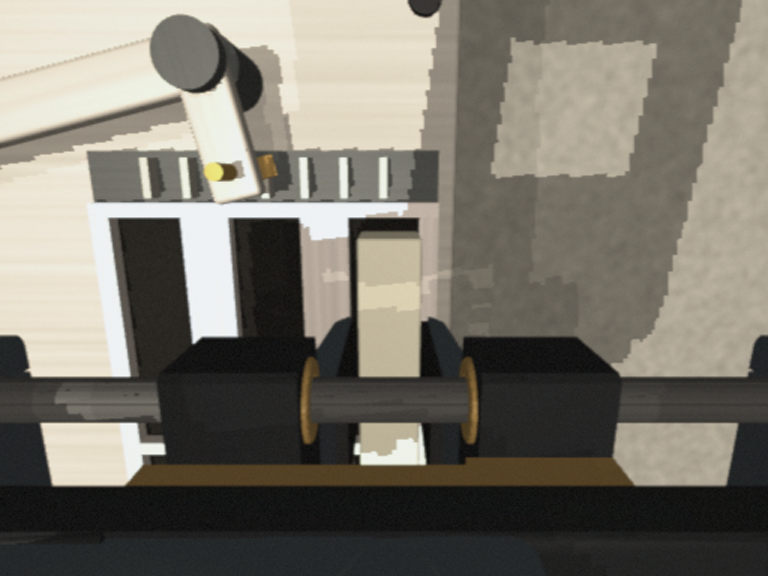

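```bash
python3 -m creep '[{"translation":[0.1,-0.12,-1.2],"delta_rot":[0,0,0]},{"translation":[0,0,-0.8],"delta_rot":[0,0,0]},{"translation":[0,0,-0.6],"delta_rot":[0,0,0]},{"translation":[0,0,0],"delta_rot":[0,0,0]},{"translation":[0,0,0],"delta_rot":[0,0,0]}]'
python3 plan.py 563.7 -46 48 83.5
python3 -m creep '[{"translation":[0,0,-0.1],"delta_rot":[0,0,0]},{"translation":[0,0,0],"delta_rot":[0,0,0]},{"translation":[0,0,0],"delta_rot":[0,0,0]}]' -0.2
python3 -m creep '[{"translation":[0,0,1],"delta_rot":[0,0,0]},{"translation":[0,0,2.5],"delta_rot":[0,0,0]},{"translation":[0,0,2.5],"delta_rot":[0,0,0]},{"translation":[0,0,0],"delta_rot":[0,0,0]}]'
python3 - <<'E'
from meas import *
im,d,c=grab('wrist');save(im,'pics/w6.png')
im,d,c=grab('top'); 
for b in bars(im,d,c,verbose=False):
    if 130<b[5][0] and b[4]<24 and b[1]>55 and 18<b[2]<27: print([np.round(v,1) for v in b])
E
```

```text
time_s: 10.47
ee_pos: [563.7, -47.0, 48.8]
ee_rot: [169.8, 90.0, 163.3]
force: [0.2, -0.1, -0.9]
gripper_width: 22.1
t 10.5 pos [563.7 -47.   48.8] phi 83.5 j [ -6.  27. 104.   0.  48. -89.] F [ 0.2 -0.1 -0.9] w 22.1 tilt [-0.0002 -0.0006 -0.    ]
move cm [ 0.    0.1  -0.08] rz rad 0.000 (0.0 deg) j6end -88  rows min: lin 0.0 rot 0.0
time_s: 10.72
ee_pos: [564.0, -47.2, 48.2]
ee_rot: [12.3, 90.0, 5.8]
force: [0.4, -0.1, 0.0]
gripper_width: 35.5
time_s: 11.05
ee_pos: [567.2, -47.6, 113.5]
ee_rot: [0.9, 89.4, -5.6]
force: [0.9, 0.2, 0.8]
gripper_width: 36.5
[array([576.2, 377.5]), np.float64(94.8), np.float64(24.3), np.float64(-67.3), np.float64(22.1), array([173. , 179.5, 186. ]), array([159.2, 184.7])]
[array([446.9, 366.2]), np.float64(63.6), np.float64(22.8), np.float64(-2.4), np.float64(22.2), array([173., 179., 186.]), array([162.2, 224.8])]
[array([443.1, 230. ]), np.float64(93.7), np.float64(22.6), np.float64(88.6), np.float64(21.5), array([174., 180., 186.]), array([206.1, 225.4])]
[array([336.6, 411.8]), np.float64(65.3), np.float64(21.6), np.float64(73.8), np.float64(22.4), array([173., 140., 151.]), array([146.9, 261.2])]
[array([324.5, 284.5]), np.float64(64.9), np.float64(22.2), np.float64(-48.7), np.float64(22.8), array([173., 179., 186.]), array([188.3, 264.4])]
[array([245.7, 360.3]), np.float64(64.5), np.float64(21.7), np.float64(-78.9), np.float64(22.7), array([172., 142., 153.]), array([163. , 291.1])]
```

View pics/w6.png

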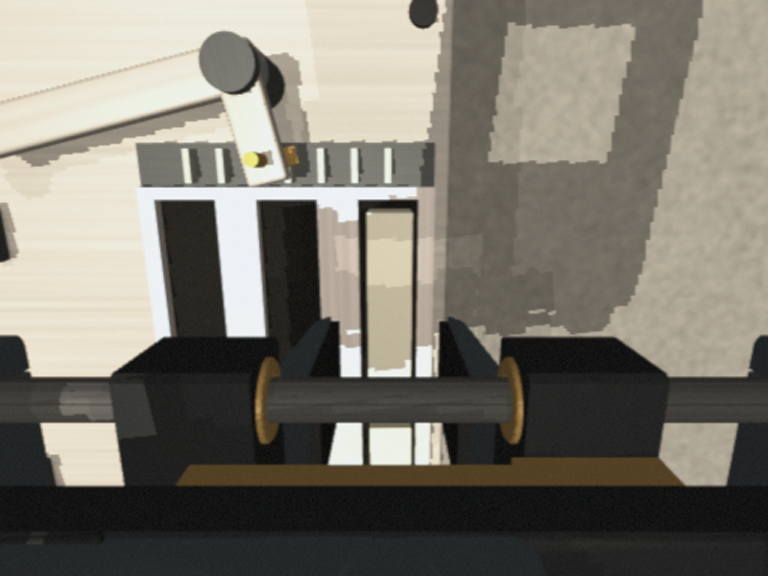

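The long bar is seated in the +y long pocket. Next is L2 at (443.2,230).

```bash
python3 -m creep '[{"translation":[-0.93,2.13,0],"delta_rot":[0,0,-0.114]},{"translation":[-0.93,2.13,0],"delta_rot":[0,0,-0.114]},{"translation":[-0.93,2.13,0],"delta_rot":[0,0,-0.114]},{"translation":[-0.93,2.13,0],"delta_rot":[0,0,-0.114]},{"translation":[-0.93,2.13,0],"delta_rot":[0,0,-0.114]}]' 0
python3 -m creep '[{"translation":[-0.93,2.13,0],"delta_rot":[0,0,-0.115]},{"translation":[-0.93,2.13,0],"delta_rot":[0,0,-0.115]},{"translation":[-0.93,2.13,0],"delta_rot":[0,0,-0.115]},{"translation":[-0.93,2.13,0],"delta_rot":[0,0,-0.115]},{"translation":[-0.93,2.13,0],"delta_rot":[0,0,-0.115]}]'
python3 -m creep '[{"translation":[-0.93,2.13,-1],"delta_rot":[0,0,-0.115]},{"translation":[-0.93,2.13,-1],"delta_rot":[0,0,-0.115]},{"translation":[-0.93,2.13,-1],"delta_rot":[0,0,-0.114]},{"translation":[0,0,0],"delta_rot":[0,0,0]},{"translation":[0,0,0],"delta_rot":[0,0,0]}]'
python3 -m creep '[{"translation":[0,0,0],"delta_rot":[0,0,0]},{"translation":[0,0,0],"delta_rot":[0,0,0]}]'
python3 plan.py 443.2 230 25 -1.8
```

```text
time_s: 11.57
ee_pos: [515.8, 60.0, 107.0]
ee_rot: [-137.7, 89.9, -177.2]
force: [-0.2, -0.1, -0.1]
gripper_width: 45.6
time_s: 11.98
ee_pos: [469.3, 166.4, 107.0]
ee_rot: [-89.7, 89.9, -162.2]
force: [-0.6, 0.7, 0.4]
gripper_width: 45.5
time_s: 12.4
ee_pos: [441.6, 229.8, 76.8]
ee_rot: [-56.3, 89.8, -147.9]
force: [-0.4, 0.2, 0.2]
gripper_width: 45.9
time_s: 12.57
ee_pos: [443.3, 229.0, 78.1]
ee_rot: [56.4, 90.0, -35.5]
force: [-0.2, 0.1, -0.6]
gripper_width: 45.7
t 12.6 pos [443.3 229.   78.1] phi -1.8 j [ 26.  20. 111.  -0.  48.  28.] F [-0.2  0.1 -0.6] w 45.7 tilt [0.0002 0.0003 0.    ]
move cm [-0.01  0.1  -5.31] rz rad 0.000 (0.0 deg) j6end 29  rows min: lin 1.3 rot 0.0
```

```bash
python3 -m creep '[{"translation":[0,0.1,-2],"delta_rot":[0,0,0]},{"translation":[0,0,-2],"delta_rot":[0,0,0]},{"translation":[0,0,-1.3],"delta_rot":[0,0,0]},{"translation":[0,0,0],"delta_rot":[0,0,0]},{"translation":[0,0,0],"delta_rot":[0,0,0]}]'
python3 -m creep '[{"translation":[0,0,0],"delta_rot":[0,0,0]},{"translation":[0,0,0],"delta_rot":[0,0,0]},{"translation":[0,0,0],"delta_rot":[0,0,0]},{"translation":[0,0,0],"delta_rot":[0,0,0]},{"translation":[0,0,0],"delta_rot":[0,0,0]}]' -0.9
python3 plan.py 557.7 -96.5 95 83.5
python3 -m creep '[{"translation":[0,0,1],"delta_rot":[0,0,0]},{"translation":[0,0,2],"delta_rot":[0,0,0]},{"translation":[0,0,2],"delta_rot":[0,0,0]},{"translation":[0,0,2],"delta_rot":[0,0,0]},{"translation":[0,0,0],"delta_rot":[0,0,0]}]'
python3 plan.py 557.7 -96.5 95 83.5
```

```text
time_s: 12.98
ee_pos: [443.2, 229.9, 24.9]
ee_rot: [-52.4, 90.0, -144.2]
force: [-0.1, 0.6, -0.5]
gripper_width: 45.7
time_s: 13.4
ee_pos: [443.4, 230.9, 25.7]
ee_rot: [111.6, 89.9, 19.7]
force: [-0.7, -1.0, 3.8]
gripper_width: 21.5
t 13.4 pos [443.4 230.9  25.7] phi -1.8 j [ 26.  24. 115.  -0.  41.  28.] F [-0.7 -1.   3.8] w 21.5 tilt [-0.0005  0.0014  0.    ]
move cm [ 11.43 -32.74   6.93] rz rad 1.489 (85.3 deg) j6end -93  rows min: lin 8.6 rot 12.0
time_s: 13.82
ee_pos: [445.2, 231.9, 99.0]
ee_rot: [118.2, 89.5, 26.4]
force: [1.2, 0.3, -0.3]
gripper_width: 22.0
t 13.8 pos [445.2 231.9  99. ] phi -1.8 j [ 26.  19. 110.   0.  51.  28.] F [ 1.2  0.3 -0.3] w 22.0 tilt [-0.0036  0.0073  0.    ]
move cm [ 11.25 -32.84  -0.4 ] rz rad 1.489 (85.3 deg) j6end -93  rows min: lin 8.5 rot 12.0
```

```bash
python3 -m creep '[{"translation":[0.88,-2.52,0],"delta_rot":[0,0,0.114]},{"translation":[0.88,-2.52,0],"delta_rot":[0,0,0.114]},{"translation":[0.88,-2.52,0],"delta_rot":[0,0,0.114]},{"translation":[0.88,-2.52,0],"delta_rot":[0,0,0.114]},{"translation":[0.88,-2.52,0],"delta_rot":[0,0,0.114]}]'
python3 -m creep '[{"translation":[0.88,-2.52,0],"delta_rot":[0,0,0.115]},{"translation":[0.88,-2.52,0],"delta_rot":[0,0,0.115]},{"translation":[0.88,-2.52,0],"delta_rot":[0,0,0.115]},{"translation":[0.88,-2.52,0],"delta_rot":[0,0,0.115]},{"translation":[0.88,-2.52,0],"delta_rot":[0,0,0.115]}]'
python3 -m creep '[{"translation":[0.88,-2.52,0],"delta_rot":[0,0,0.115]},{"translation":[0.88,-2.52,0],"delta_rot":[0,0,0.115]},{"translation":[0.88,-2.52,0],"delta_rot":[0,0,0.114]},{"translation":[0,0,-1],"delta_rot":[0,0,0]},{"translation":[0,0,-1],"delta_rot":[0,0,0]}]'
python3 -m creep '[{"translation":[0,0,0],"delta_rot":[0,0,0]},{"translation":[0,0,0],"delta_rot":[0,0,0]},{"translation":[0,0,0],"delta_rot":[0,0,0]}]'
python3 plan.py 557.7 -96.5 48 83.5
python3 - <<'E'
from h import *
im,d,c=grab('wrist');save(im,'pics/w7.png')
E
```

```text
time_s: 14.23
ee_pos: [486.6, 103.6, 94.6]
ee_rot: [-116.1, 90.0, -174.9]
force: [0.6, -0.2, -0.8]
gripper_width: 21.7
time_s: 14.65
ee_pos: [530.7, -22.5, 94.5]
ee_rot: [-165.6, 89.9, 168.5]
force: [0.6, -0.2, -0.4]
gripper_width: 21.6
time_s: 15.07
ee_pos: [557.6, -97.9, 74.4]
ee_rot: [28.2, 90.0, 21.5]
force: [-0.7, 0.1, -1.4]
gripper_width: 21.8
time_s: 15.32
ee_pos: [556.9, -95.9, 74.7]
ee_rot: [161.4, 89.9, 154.9]
force: [-0.3, 0.4, -1.3]
gripper_width: 21.7
t 15.3 pos [556.9 -95.9  74.7] phi 83.5 j [-11.  25. 103.   0.  52. -94.] F [-0.3  0.4 -1.3] w 21.7 tilt [-0.0005 -0.001  -0.    ]
move cm [ 0.08 -0.06 -2.67] rz rad -0.000 (-0.0 deg) j6end -93  rows min: lin 0.7 rot 0.0
```

View pics/w7.png

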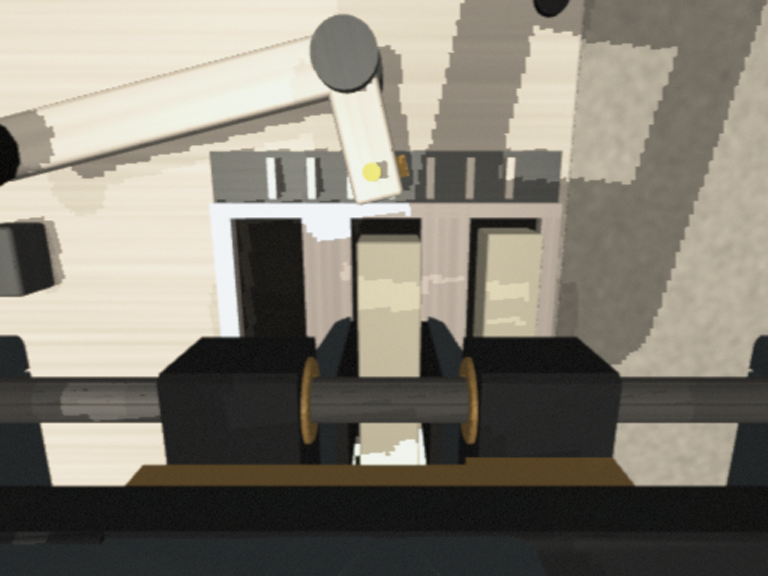

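```bash
python3 -m creep '[{"translation":[0.1,-0.08,-1.2],"delta_rot":[0,0,0]},{"translation":[0,0,-0.8],"delta_rot":[0,0,0]},{"translation":[0,0,-0.7],"delta_rot":[0,0,0]},{"translation":[0,0,0],"delta_rot":[0,0,0]},{"translation":[0,0,0],"delta_rot":[0,0,0]}]'
python3 plan.py 557.7 -96.5 48 83.5
python3 -m creep '[{"translation":[0,0,0],"delta_rot":[0,0,0]},{"translation":[0,0,0],"delta_rot":[0,0,0]},{"translation":[0,0,0],"delta_rot":[0,0,0]}]' -0.2
python3 -m creep '[{"translation":[0,0,1],"delta_rot":[0,0,0]},{"translation":[0,0,2.5],"delta_rot":[0,0,0]},{"translation":[0,0,2.5],"delta_rot":[0,0,0]},{"translation":[0,0,0],"delta_rot":[0,0,0]}]'
python3 - <<'E'
from meas import *
im,d,c=grab('wrist');save(im,'pics/w8.png')
im,d,c=grab('top'); 
for b in bars(im,d,c,verbose=False):
    if 130<b[5][0] and b[4]<24 and b[1]>55 and 18<b[2]<27: print([np.round(v,1) for v in b])
E
python3 plan.py 576 377.3 108 22.7
```

```text
time_s: 15.78
ee_pos: [558.2, -97.4, 47.8]
ee_rot: [163.6, 90.0, 157.1]
force: [0.7, 0.4, -2.0]
gripper_width: 21.5
t 15.8 pos [558.2 -97.4  47.8] phi 83.5 j [-11.  27. 104.   0.  48. -95.] F [ 0.7  0.4 -2. ] w 21.5 tilt [-0.0002 -0.0005 -0.    ]
move cm [-0.05  0.09  0.02] rz rad 0.000 (0.0 deg) j6end -93  rows min: lin 0.0 rot 0.0
time_s: 16.03
ee_pos: [558.4, -97.7, 48.2]
ee_rot: [7.5, 90.0, 0.9]
force: [0.6, 0.8, -0.1]
gripper_width: 35.9
time_s: 16.37
ee_pos: [561.6, -98.4, 113.5]
ee_rot: [-4.1, 89.4, -10.6]
force: [0.5, 0.5, 0.7]
gripper_width: 36.6
[array([576.4, 377.5]), np.float64(94.3), np.float64(23.3), np.float64(-67.4), np.float64(22.1), array([174., 180., 187.]), array([159.1, 184.6])]
[array([447.1, 366.1]), np.float64(63.3), np.float64(22.2), np.float64(-2.1), np.float64(22.2), array([174., 180., 187.]), array([162.2, 224.8])]
[array([336.6, 411.5]), np.float64(65.5), np.float64(21.6), np.float64(73.8), np.float64(22.8), array([174., 141., 152.]), array([146.8, 261.1])]
[array([324.5, 284.6]), np.float64(64.9), np.float64(22.1), np.float64(-49.1), np.float64(22.0), array([174., 180., 186.]), array([188.4, 264.3])]
[array([245.7, 360.2]), np.float64(64.8), np.float64(21.8), np.float64(-79.3), np.float64(22.6), array([173., 143., 154.]), array([163., 291.])]
t 16.5 pos [559.  -97.9 109.6] phi 83.5 j [-11.  23. 101.   0.  56. -95.] F [-0.5 -0.2 -1.3] w 36.5 tilt [0.0005 0.0031 0.    ]
move cm [ 1.7  47.52 -0.16] rz rad -1.061 (-60.8 deg) j6end 11  rows min: lin 11.6 rot 8.6
```

View pics/w8.png

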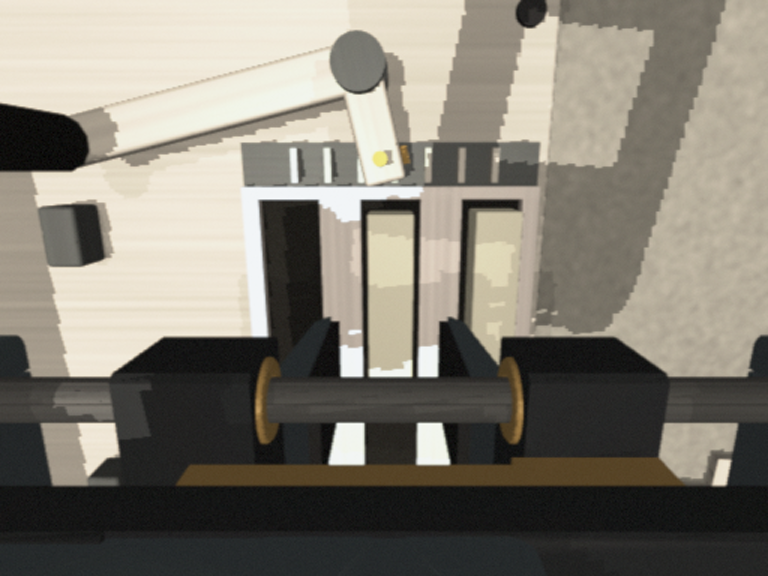

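```bash
python3 -m creep '[{"translation":[0.13,3.65,0],"delta_rot":[0,0,-0.081]},{"translation":[0.13,3.65,0],"delta_rot":[0,0,-0.081]},{"translation":[0.13,3.65,0],"delta_rot":[0,0,-0.081]},{"translation":[0.13,3.65,0],"delta_rot":[0,0,-0.081]},{"translation":[0.13,3.65,0],"delta_rot":[0,0,-0.081]}]' 0
python3 -m creep '[{"translation":[0.14,3.65,0],"delta_rot":[0,0,-0.082]},{"translation":[0.14,3.65,0],"delta_rot":[0,0,-0.082]},{"translation":[0.14,3.65,0],"delta_rot":[0,0,-0.082]},{"translation":[0.14,3.65,0],"delta_rot":[0,0,-0.082]},{"translation":[0.14,3.65,0],"delta_rot":[0,0,-0.082]}]'
python3 -m creep '[{"translation":[0.14,3.65,0],"delta_rot":[0,0,-0.082]},{"translation":[0.14,3.65,0],"delta_rot":[0,0,-0.082]},{"translation":[0.14,3.65,0],"delta_rot":[0,0,-0.082]},{"translation":[0,0,-1.5],"delta_rot":[0,0,0]},{"translation":[0,0,-1.5],"delta_rot":[0,0,0]}]'
python3 -m creep '[{"translation":[0,0,0],"delta_rot":[0,0,0]},{"translation":[0,0,0],"delta_rot":[0,0,0]},{"translation":[0,0,0],"delta_rot":[0,0,0]}]'
python3 plan.py 576.3 377.3 25 22.6
```

```text
time_s: 16.88
ee_pos: [563.7, 86.2, 106.9]
ee_rot: [-144.3, 89.9, -174.3]
force: [-0.5, -0.5, -0.0]
gripper_width: 45.7
time_s: 17.3
ee_pos: [570.7, 268.8, 106.7]
ee_rot: [-100.6, 89.9, -154.0]
force: [1.1, 0.3, 0.7]
gripper_width: 45.4
time_s: 17.72
ee_pos: [575.5, 379.3, 76.9]
ee_rot: [109.6, 90.0, 42.5]
force: [0.2, 0.8, 0.4]
gripper_width: 45.9
time_s: 17.97
ee_pos: [576.1, 376.4, 78.0]
ee_rot: [-74.7, 90.0, -142.0]
force: [-0.1, 0.6, 0.9]
gripper_width: 45.4
t 18.0 pos [576.1 376.4  78. ] phi 22.7 j [32. 35. 85. -0. 61. 10.] F [-0.1  0.6  0.9] w 45.4 tilt [ 0.0002 -0.0002  0.    ]
move cm [ 0.02  0.09 -5.3 ] rz rad -0.001 (-0.1 deg) j6end 11  rows min: lin 1.3 rot 0.0
```

```bash
python3 -m creep '[{"translation":[0,0.1,-2],"delta_rot":[0,0,0]},{"translation":[0,0,-2],"delta_rot":[0,0,0]},{"translation":[0,0,-1.3],"delta_rot":[0,0,0]},{"translation":[0,0,0],"delta_rot":[0,0,0]},{"translation":[0,0,0],"delta_rot":[0,0,0]}]'
python3 -m creep '[{"translation":[0,0,0],"delta_rot":[0,0,0]},{"translation":[0,0,0],"delta_rot":[0,0,0]},{"translation":[0,0,0],"delta_rot":[0,0,0]},{"translation":[0,0,0],"delta_rot":[0,0,0]},{"translation":[0,0,0],"delta_rot":[0,0,0]}]' -0.9
python3 plan.py 552.3 -146.5 95 83.5
python3 -m creep '[{"translation":[0,0,1],"delta_rot":[0,0,0]},{"translation":[0,0,2],"delta_rot":[0,0,0]},{"translation":[0,0,2],"delta_rot":[0,0,0]},{"translation":[0,0,2],"delta_rot":[0,0,0]},{"translation":[0,0,0],"delta_rot":[0,0,0]}]'
python3 plan.py 552.3 -146.5 95 83.5
```

```text
time_s: 18.38
ee_pos: [576.1, 377.4, 25.0]
ee_rot: [-83.2, 90.0, -150.6]
force: [0.3, -0.2, -0.0]
gripper_width: 46.0
time_s: 18.8
ee_pos: [576.4, 378.1, 26.0]
ee_rot: [97.5, 89.9, 30.2]
force: [-0.8, 1.3, 2.3]
gripper_width: 21.8
t 18.8 pos [576.4 378.1  26. ] phi 22.7 j [32. 38. 87. -0. 55. 10.] F [-0.8  1.3  2.3] w 21.8 tilt [-0.0008  0.0014  0.    ]
move cm [ -2.41 -52.46   6.9 ] rz rad 1.061 (60.8 deg) j6end -98  rows min: lin 12.9 rot 8.6
time_s: 19.22
ee_pos: [578.3, 379.3, 100.3]
ee_rot: [100.0, 89.5, 32.7]
force: [1.4, 0.7, -0.6]
gripper_width: 21.8
t 19.2 pos [578.3 379.3 100.3] phi 22.7 j [32. 34. 83.  0. 63. 10.] F [ 1.4  0.7 -0.6] w 21.8 tilt [-0.0049  0.0076  0.    ]
move cm [ -2.6  -52.58  -0.53] rz rad 1.061 (60.8 deg) j6end -98  rows min: lin 12.8 rot 8.6
```

```bash
python3 -m creep '[{"translation":[-0.16,-3.49,0],"delta_rot":[0,0,0.071]},{"translation":[-0.16,-3.49,0],"delta_rot":[0,0,0.071]},{"translation":[-0.16,-3.49,0],"delta_rot":[0,0,0.071]},{"translation":[-0.16,-3.49,0],"delta_rot":[0,0,0.071]},{"translation":[-0.16,-3.49,0],"delta_rot":[0,0,0.071]}]'
python3 -m creep '[{"translation":[-0.16,-3.49,0],"delta_rot":[0,0,0.071]},{"translation":[-0.16,-3.49,0],"delta_rot":[0,0,0.071]},{"translation":[-0.16,-3.49,0],"delta_rot":[0,0,0.071]},{"translation":[-0.16,-3.49,0],"delta_rot":[0,0,0.071]},{"translation":[-0.16,-3.49,0],"delta_rot":[0,0,0.071]}]'
python3 -m creep '[{"translation":[-0.16,-3.49,0],"delta_rot":[0,0,0.071]},{"translation":[-0.16,-3.49,0],"delta_rot":[0,0,0.07]},{"translation":[-0.16,-3.49,0],"delta_rot":[0,0,0.07]},{"translation":[-0.16,-3.49,0],"delta_rot":[0,0,0.07]},{"translation":[-0.16,-3.49,0],"delta_rot":[0,0,0.07]}]'
python3 -m creep '[{"translation":[0,0,-1],"delta_rot":[0,0,0]},{"translation":[0,0,-1],"delta_rot":[0,0,0]},{"translation":[0,0,0],"delta_rot":[0,0,0]},{"translation":[0,0,0],"delta_rot":[0,0,0]},{"translation":[0,0,0],"delta_rot":[0,0,0]}]'
python3 plan.py 552.3 -146.5 48 83.5
python3 - <<'E'
from h import *
im,d,c=grab('wrist');save(im,'pics/w9.png')
E
```

```text
time_s: 19.63
ee_pos: [567.2, 201.8, 94.5]
ee_rot: [-109.9, 90.0, -156.7]
force: [-0.5, -0.5, -1.1]
gripper_width: 22.0
time_s: 20.05
ee_pos: [559.3, 27.2, 94.7]
ee_rot: [-159.6, 90.0, 174.0]
force: [0.8, 0.5, -0.8]
gripper_width: 21.6
time_s: 20.47
ee_pos: [551.3, -147.3, 94.7]
ee_rot: [161.2, 90.0, 154.8]
force: [0.2, -0.5, -0.4]
gripper_width: 22.1
time_s: 20.88
ee_pos: [552.0, -144.4, 74.8]
ee_rot: [150.0, 90.0, 143.6]
force: [-0.5, 0.9, -0.9]
gripper_width: 21.9
t 20.9 pos [ 552.  -144.4   74.8] phi 83.6 j [-16.  26. 102.   0.  52. -99.] F [-0.5  0.9 -0.9] w 21.9 tilt [-0.0005 -0.0007 -0.    ]
move cm [ 0.03 -0.21 -2.68] rz rad -0.001 (-0.1 deg) j6end -98  rows min: lin 0.7 rot 0.0
```

View pics/w9.png

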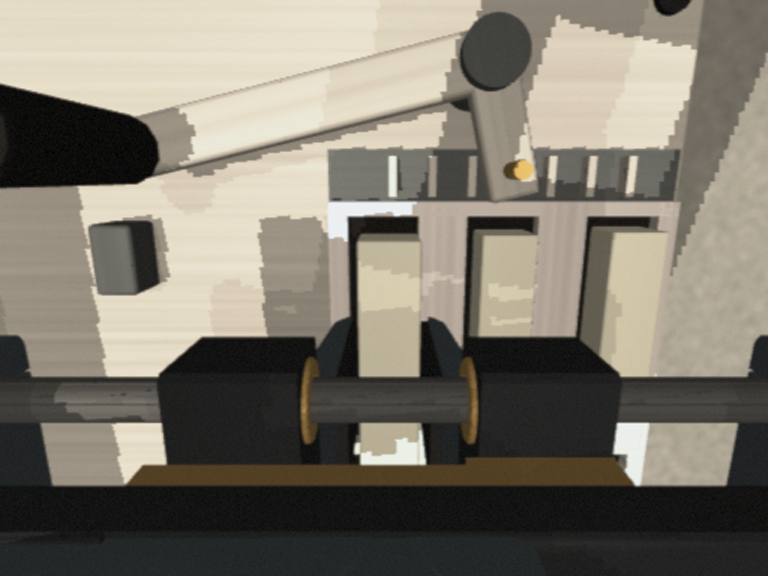

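```bash
python3 -m creep '[{"translation":[0,-0.1,-1.2],"delta_rot":[0,0,0]},{"translation":[0,0,-0.8],"delta_rot":[0,0,0]},{"translation":[0,0,0],"delta_rot":[0,0,0]},{"translation":[0,0,-0.7],"delta_rot":[0,0,0]},{"translation":[0,0,0],"delta_rot":[0,0,0]}]'
python3 -m creep '[{"translation":[0,0,0],"delta_rot":[0,0,0]},{"translation":[0,0,0],"delta_rot":[0,0,0]}]'
python3 plan.py 552.3 -146.5 48 83.5
python3 -m creep '[{"translation":[0,0,0],"delta_rot":[0,0,0]},{"translation":[0,0,0],"delta_rot":[0,0,0]},{"translation":[0,0,0],"delta_rot":[0,0,0]}]' -0.2
python3 -m creep '[{"translation":[0,0,1],"delta_rot":[0,0,0]},{"translation":[0,0,2.5],"delta_rot":[0,0,0]},{"translation":[0,0,2.5],"delta_rot":[0,0,0]},{"translation":[0,0,0],"delta_rot":[0,0,0]}]'
python3 - <<'E'
from meas import *
im,d,c=grab('wrist');save(im,'pics/w10.png')
im,d,c=grab('top'); 
for b in bars(im,d,c,verbose=False):
    if 130<b[5][0] and b[4]<24 and b[1]>55 and 18<b[2]<27: print([np.round(v,1) for v in b])
E
python3 plan.py 447 366.1 108 87.7
```

```text
time_s: 21.35
ee_pos: [552.4, -146.5, 47.8]
ee_rot: [7.8, 90.0, 1.3]
force: [0.4, -0.5, -0.1]
gripper_width: 22.0
time_s: 21.52
ee_pos: [552.1, -146.6, 48.1]
ee_rot: [91.2, 90.0, 84.7]
force: [0.5, -1.0, 0.2]
gripper_width: 22.4
t 21.5 pos [ 552.1 -146.6   48.1] phi 83.5 j [ -16.   28.  104.    0.   49. -100.] F [ 0.5 -1.   0.2] w 22.4 tilt [-0.0001  0.      0.    ]
move cm [ 0.02  0.01 -0.01] rz rad 0.000 (0.0 deg) j6end -98  rows min: lin 0.0 rot 0.0
time_s: 21.77
ee_pos: [552.1, -146.8, 48.1]
ee_rot: [7.3, 90.0, 0.7]
force: [0.8, 0.5, -0.0]
gripper_width: 36.1
time_s: 22.1
ee_pos: [555.2, -147.7, 113.5]
ee_rot: [-9.1, 89.4, -15.6]
force: [0.7, 0.3, 0.1]
gripper_width: 36.4
[array([447. , 366.5]), np.float64(63.1), np.float64(23.0), np.float64(-2.1), np.float64(21.6), array([175., 181., 187.]), array([162.2, 224.8])]
[array([336.4, 411.2]), np.float64(64.4), np.float64(21.6), np.float64(73.8), np.float64(22.6), array([174., 141., 153.]), array([146.8, 261.1])]
[array([324.5, 284.6]), np.float64(65.1), np.float64(22.3), np.float64(-49.1), np.float64(22.0), array([174., 181., 187.]), array([188.3, 264.3])]
[array([245.7, 360. ]), np.float64(64.1), np.float64(21.6), np.float64(-79.9), np.float64(22.1), array([174., 144., 154.]), array([163.2, 291. ])]
t 22.2 pos [ 552.7 -146.9  109.6] phi 83.5 j [ -16.   24.  100.    0.   56. -100.] F [ 0.1 -1.1 -0.1] w 36.6 tilt [0.0007 0.003  0.    ]
move cm [-10.57  51.3   -0.16] rz rad 0.074 (4.2 deg) j6end -48  rows min: lin 12.8 rot 0.6
```

View pics/w10.png

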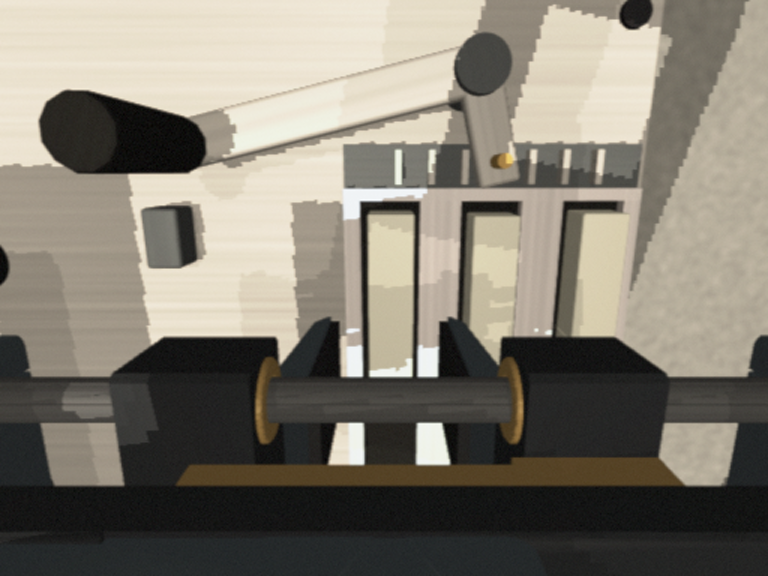

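All three long bars are seated. Next is the short bar at (447,366), at 1.5x pixel (243,337). It is white, so not one of the pink or turquoise look-alikes.

```bash
python3 -m creep '[{"translation":[-0.75,3.67,0],"delta_rot":[0,0,0.005]},{"translation":[-0.75,3.67,0],"delta_rot":[0,0,0.005]},{"translation":[-0.75,3.67,0],"delta_rot":[0,0,0.005]},{"translation":[-0.75,3.67,0],"delta_rot":[0,0,0.005]},{"translation":[-0.75,3.67,0],"delta_rot":[0,0,0.005]}]' 0
python3 -m creep '[{"translation":[-0.75,3.67,0],"delta_rot":[0,0,0.005]},{"translation":[-0.75,3.67,0],"delta_rot":[0,0,0.005]},{"translation":[-0.75,3.67,0],"delta_rot":[0,0,0.005]},{"translation":[-0.75,3.67,0],"delta_rot":[0,0,0.005]},{"translation":[-0.75,3.67,0],"delta_rot":[0,0,0.005]}]'
python3 -m creep '[{"translation":[-0.75,3.67,0],"delta_rot":[0,0,0.006]},{"translation":[-0.75,3.67,0],"delta_rot":[0,0,0.006]},{"translation":[-0.75,3.67,0],"delta_rot":[0,0,0.006]},{"translation":[-0.75,3.67,-1.5],"delta_rot":[0,0,0.006]},{"translation":[0,0,-1.5],"delta_rot":[0,0,0]}]'
python3 -m creep '[{"translation":[0,0,0],"delta_rot":[0,0,0]},{"translation":[0,0,0],"delta_rot":[0,0,0]},{"translation":[0,0,0],"delta_rot":[0,0,0]}]'
python3 plan.py 447 366.3 25 87.8
```

```text
time_s: 22.62
ee_pos: [513.0, 38.2, 107.0]
ee_rot: [-175.3, 89.9, 179.6]
force: [-0.2, -0.5, 0.0]
gripper_width: 45.3
time_s: 23.03
ee_pos: [475.5, 221.6, 107.0]
ee_rot: [-153.7, 89.9, -157.3]
force: [1.1, 0.1, 0.6]
gripper_width: 45.8
time_s: 23.45
ee_pos: [446.1, 373.4, 77.5]
ee_rot: [69.7, 89.7, 67.7]
force: [0.3, 0.2, 0.3]
gripper_width: 46.0
time_s: 23.7
ee_pos: [447.0, 366.1, 77.9]
ee_rot: [-130.5, 89.9, -132.9]
force: [0.3, -0.3, -0.6]
gripper_width: 45.8
t 23.7 pos [447.  366.1  77.9] phi 87.7 j [ 38.  26. 101.  -0.  53. -49.] F [ 0.3 -0.3 -0.6] w 45.8 tilt [ 0.0009 -0.0008  0.    ]
move cm [-0.    0.02 -5.29] rz rad 0.002 (0.1 deg) j6end -48  rows min: lin 1.3 rot 0.0
```

```bash
python3 -m creep '[{"translation":[0,0,-2],"delta_rot":[0,0,0]},{"translation":[0,0,-2],"delta_rot":[0,0,0]},{"translation":[0,0,-1.3],"delta_rot":[0,0,0]},{"translation":[0,0,0],"delta_rot":[0,0,0]},{"translation":[0,0,0],"delta_rot":[0,0,0]}]'
python3 -m creep '[{"translation":[0,0,0],"delta_rot":[0,0,0]},{"translation":[0,0,0],"delta_rot":[0,0,0]},{"translation":[0,0,0],"delta_rot":[0,0,0]},{"translation":[0,0,0],"delta_rot":[0,0,0]},{"translation":[0,0,0],"delta_rot":[0,0,0]}]' -0.9
python3 plan.py 653 -107.3 95 83.5
python3 -m creep '[{"translation":[0,0,1],"delta_rot":[0,0,0]},{"translation":[0,0,2],"delta_rot":[0,0,0]},{"translation":[0,0,2],"delta_rot":[0,0,0]},{"translation":[0,0,2],"delta_rot":[0,0,0]},{"translation":[0,0,0],"delta_rot":[0,0,0]}]'
python3 plan.py 653 -107.3 95 83.5
```

```text
time_s: 24.12
ee_pos: [447.5, 366.1, 25.4]
ee_rot: [-132.0, 90.0, -134.4]
force: [-0.2, 0.6, -0.6]
gripper_width: 45.5
time_s: 24.53
ee_pos: [447.5, 367.3, 25.9]
ee_rot: [35.6, 89.9, 33.3]
force: [0.6, -1.0, 3.9]
gripper_width: 21.9
t 24.5 pos [447.5 367.3  25.9] phi 87.7 j [ 38.  30. 104.  -0.  46. -49.] F [ 0.6 -1.   3.9] w 21.9 tilt [-0.0008  0.0013  0.    ]
move cm [ 20.55 -47.46   6.91] rz rad -0.074 (-4.2 deg) j6end -93  rows min: lin 12.7 rot 0.6
time_s: 24.95
ee_pos: [449.1, 368.9, 99.5]
ee_rot: [41.5, 89.5, 39.2]
force: [0.7, 0.2, -0.5]
gripper_width: 21.7
t 24.9 pos [449.1 368.9  99.5] phi 87.7 j [ 38.  25. 100.   0.  55. -49.] F [ 0.7  0.2 -0.5] w 21.7 tilt [-0.0053  0.0065  0.    ]
move cm [ 20.39 -47.62  -0.45] rz rad -0.074 (-4.2 deg) j6end -93  rows min: lin 12.6 rot 0.6
```

```bash
python3 -m creep '[{"translation":[1.47,-3.38,0],"delta_rot":[0,0,-0.005]},{"translation":[1.47,-3.38,0],"delta_rot":[0,0,-0.005]},{"translation":[1.47,-3.38,0],"delta_rot":[0,0,-0.005]},{"translation":[1.47,-3.38,0],"delta_rot":[0,0,-0.005]},{"translation":[1.47,-3.38,0],"delta_rot":[0,0,-0.005]}]'
python3 -m creep '[{"translation":[1.47,-3.38,0],"delta_rot":[0,0,-0.005]},{"translation":[1.47,-3.38,0],"delta_rot":[0,0,-0.005]},{"translation":[1.47,-3.38,0],"delta_rot":[0,0,-0.005]},{"translation":[1.47,-3.38,0],"delta_rot":[0,0,-0.005]},{"translation":[1.47,-3.38,0],"delta_rot":[0,0,-0.005]}]'
python3 -m creep '[{"translation":[1.47,-3.38,0],"delta_rot":[0,0,-0.006]},{"translation":[1.47,-3.38,0],"delta_rot":[0,0,-0.006]},{"translation":[1.47,-3.38,0],"delta_rot":[0,0,-0.006]},{"translation":[1.47,-3.38,0],"delta_rot":[0,0,-0.006]},{"translation":[0,0,0],"delta_rot":[0,0,0]}]'
python3 -m creep '[{"translation":[0,0,-1],"delta_rot":[0,0,0]},{"translation":[0,0,-1],"delta_rot":[0,0,0]},{"translation":[0,0,0],"delta_rot":[0,0,0]},{"translation":[0,0,0],"delta_rot":[0,0,0]},{"translation":[0,0,0],"delta_rot":[0,0,0]}]'
python3 plan.py 653 -107.3 48 83.5
python3 - <<'E'
from h import *
im,d,c=grab('wrist');save(im,'pics/w11.png')
E
```

```text
time_s: 25.37
ee_pos: [520.5, 196.5, 94.6]
ee_rot: [-168.0, 90.0, -171.7]
force: [0.3, -0.4, -0.5]
gripper_width: 21.9
time_s: 25.78
ee_pos: [594.0, 27.4, 94.5]
ee_rot: [174.1, 89.9, 168.9]
force: [0.8, -0.1, -0.1]
gripper_width: 21.9
time_s: 26.2
ee_pos: [655.2, -112.4, 94.3]
ee_rot: [-41.3, 89.8, -48.1]
force: [0.5, 1.0, -0.3]
gripper_width: 21.7
time_s: 26.62
ee_pos: [652.4, -104.8, 74.7]
ee_rot: [163.8, 89.9, 157.3]
force: [-0.1, -1.2, -0.1]
gripper_width: 21.8
t 26.6 pos [ 652.4 -104.8   74.7] phi 83.6 j [-10.  33.  89.   0.  58. -94.] F [-0.1 -1.2 -0.1] w 21.8 tilt [-0.0004 -0.0009 -0.    ]
move cm [ 0.06 -0.25 -2.67] rz rad -0.001 (-0.1 deg) j6end -93  rows min: lin 0.7 rot 0.0
```

View pics/w11.png

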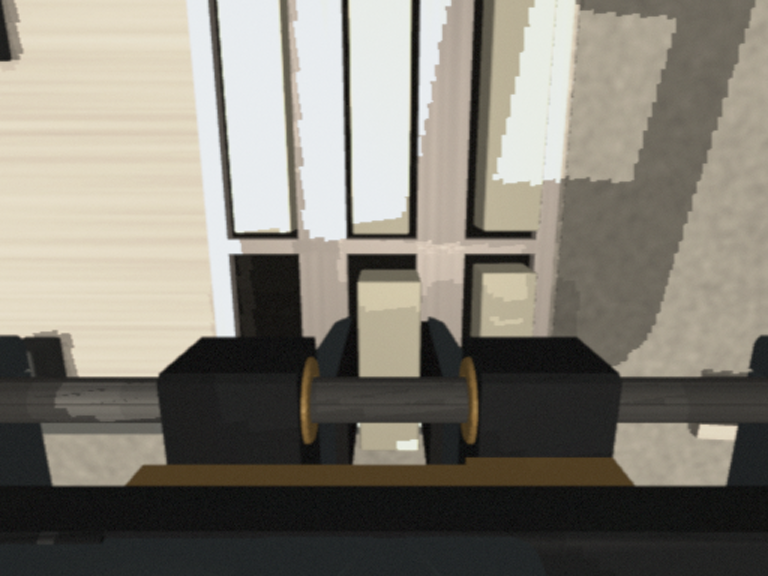

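```bash
python3 -m creep '[{"translation":[0.05,-0.1,-1.2],"delta_rot":[0,0,0]},{"translation":[0,0,0],"delta_rot":[0,0,0]},{"translation":[0,0,-0.8],"delta_rot":[0,0,0]},{"translation":[0,0,0],"delta_rot":[0,0,0]},{"translation":[0,0,-0.7],"delta_rot":[0,0,0]}]'
python3 -m creep '[{"translation":[0,0,0],"delta_rot":[0,0,0]},{"translation":[0,0,0],"delta_rot":[0,0,0]}]'
python3 plan.py 653 -107.3 48 83.5
python3 -m creep '[{"translation":[0,0,0],"delta_rot":[0,0,0]},{"translation":[0,0,0],"delta_rot":[0,0,0]},{"translation":[0,0,0],"delta_rot":[0,0,0]}]' -0.2
python3 -m creep '[{"translation":[0,0,1],"delta_rot":[0,0,0]},{"translation":[0,0,2.5],"delta_rot":[0,0,0]},{"translation":[0,0,2.5],"delta_rot":[0,0,0]},{"translation":[0,0,0],"delta_rot":[0,0,0]}]'
python3 - <<'E'
from meas import *
im,d,c=grab('wrist');save(im,'pics/w12.png')
im,d,c=grab('top'); 
for b in bars(im,d,c,verbose=False):
    if 130<b[5][0] and b[4]<24 and b[1]>55 and 18<b[2]<27: print([np.round(v,1) for v in b])
E
python3 plan.py 324.5 284.6 108 41.2
```

```text
time_s: 27.08
ee_pos: [653.9, -107.2, 48.4]
ee_rot: [0.4, 89.9, -6.1]
force: [0.3, -1.2, -0.5]
gripper_width: 21.7
time_s: 27.25
ee_pos: [653.3, -107.1, 47.6]
ee_rot: [150.8, 90.0, 144.3]
force: [0.9, 0.1, -0.9]
gripper_width: 21.6
t 27.2 pos [ 653.3 -107.1   47.6] phi 83.5 j [-10.  34.  90.   0.  55. -94.] F [ 0.9  0.1 -0.9] w 21.6 tilt [-0.0002 -0.0003 -0.    ]
move cm [-0.03 -0.02  0.04] rz rad 0.000 (0.0 deg) j6end -93  rows min: lin 0.0 rot 0.0
time_s: 27.5
ee_pos: [653.4, -107.1, 48.0]
ee_rot: [53.7, 90.0, 47.2]
force: [-0.1, -0.5, -0.3]
gripper_width: 35.8
time_s: 27.83
ee_pos: [656.7, -107.7, 114.3]
ee_rot: [-3.5, 89.4, -10.0]
force: [0.7, 0.5, 0.0]
gripper_width: 36.8
[array([336.4, 410.6]), np.float64(66.1), np.float64(21.4), np.float64(73.3), np.float64(22.2), array([175., 142., 154.]), array([146.8, 261.2])]
[array([324.5, 284.8]), np.float64(65.0), np.float64(22.4), np.float64(-48.2), np.float64(21.9), array([175., 181., 188.]), array([188.3, 264.4])]
[array([245.6, 360.4]), np.float64(64.3), np.float64(21.6), np.float64(-79.9), np.float64(22.6), array([175., 145., 155.]), array([163.1, 291. ])]
t 27.9 pos [ 654.1 -107.2  109.9] phi 83.5 j [-10.  31.  87.   0.  62. -94.] F [-0.6 -0.9 -0.8] w 36.5 tilt [0.0005 0.0034 0.    ]
move cm [-32.96  39.18  -0.19] rz rad -0.738 (-42.3 deg) j6end 0  rows min: lin 12.5 rot 6.0
```

View pics/w12.png

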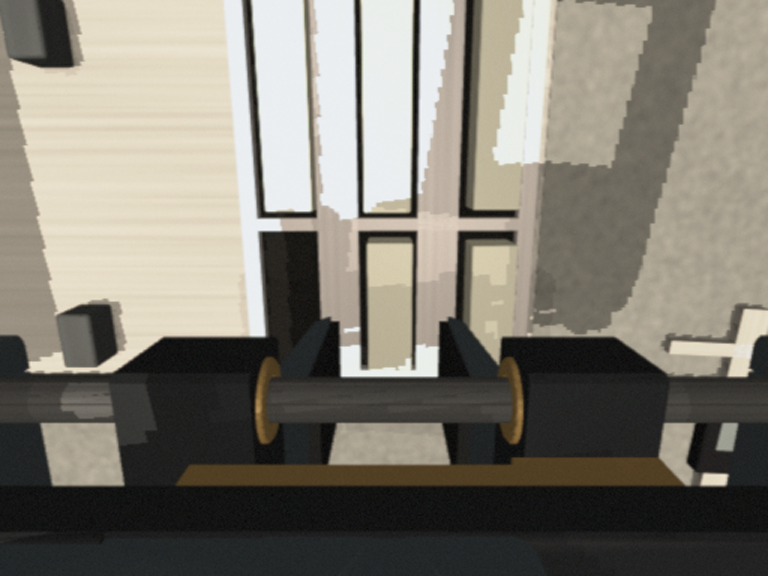

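The middle short bar is seated. The last white bar is S3 at (324.5,284.7), at 1.5x pixel (282,397). The crop colour [175,181,188] is white, where the pink one reads [175,142,154].

```bash
python3 -m creep '[{"translation":[-2.35,2.8,0],"delta_rot":[0,0,-0.052]},{"translation":[-2.35,2.8,0],"delta_rot":[0,0,-0.052]},{"translation":[-2.35,2.8,0],"delta_rot":[0,0,-0.052]},{"translation":[-2.35,2.8,0],"delta_rot":[0,0,-0.052]},{"translation":[-2.35,2.8,0],"delta_rot":[0,0,-0.052]}]' 0
python3 -m creep '[{"translation":[-2.35,2.8,0],"delta_rot":[0,0,-0.052]},{"translation":[-2.35,2.8,0],"delta_rot":[0,0,-0.052]},{"translation":[-2.35,2.8,0],"delta_rot":[0,0,-0.052]},{"translation":[-2.35,2.8,0],"delta_rot":[0,0,-0.053]},{"translation":[-2.35,2.8,0],"delta_rot":[0,0,-0.053]}]'
python3 -m creep '[{"translation":[-2.35,2.8,0],"delta_rot":[0,0,-0.053]},{"translation":[-2.35,2.8,0],"delta_rot":[0,0,-0.053]},{"translation":[-2.35,2.8,0],"delta_rot":[0,0,-0.053]},{"translation":[-2.35,2.8,0],"delta_rot":[0,0,-0.053]},{"translation":[0,0,0],"delta_rot":[0,0,0]}]'
python3 -m creep '[{"translation":[0,0,-1.5],"delta_rot":[0,0,0]},{"translation":[0,0,-1.5],"delta_rot":[0,0,0]},{"translation":[0,0,0],"delta_rot":[0,0,0]},{"translation":[0,0,0],"delta_rot":[0,0,0]},{"translation":[0,0,0],"delta_rot":[0,0,0]}]'
python3 plan.py 324.5 284.7 25 41.5
python3 - <<'E'
from h import *
im,d,c=grab('wrist');save(im,'pics/w13.png')
E
```

```text
time_s: 28.35
ee_pos: [533.6, 33.8, 107.0]
ee_rot: [-161.1, 89.9, 177.3]
force: [-0.6, 0.8, 0.5]
gripper_width: 45.7
time_s: 28.77
ee_pos: [416.2, 173.6, 107.3]
ee_rot: [-126.6, 89.9, -163.3]
force: [0.8, 0.6, -1.5]
gripper_width: 45.8
time_s: 29.18
ee_pos: [320.3, 287.8, 107.4]
ee_rot: [-137.1, 89.8, 174.5]
force: [-0.0, -0.4, 0.7]
gripper_width: 45.9
time_s: 29.6
ee_pos: [324.7, 284.6, 78.2]
ee_rot: [-47.1, 90.0, -95.7]
force: [0.6, 0.8, -0.8]
gripper_width: 45.3
t 29.6 pos [324.7 284.6  78.2] phi 41.4 j [ 40.  15. 120.  -0.  45.  -2.] F [ 0.6  0.8 -0.8] w 45.3 tilt [ 0.0001 -0.      0.    ]
move cm [-0.02  0.01 -5.32] rz rad 0.002 (0.1 deg) j6end -0  rows min: lin 1.3 rot 0.0
```

View pics/w13.png

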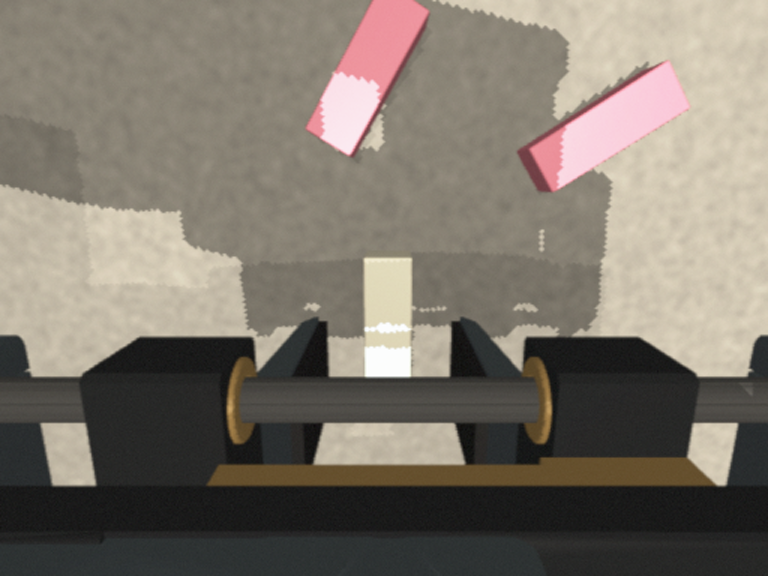

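```bash
python3 -m creep '[{"translation":[0,0,-2],"delta_rot":[0,0,0]},{"translation":[0,0,-2],"delta_rot":[0,0,0]},{"translation":[0,0,-1.3],"delta_rot":[0,0,0]},{"translation":[0,0,0],"delta_rot":[0,0,0]},{"translation":[0,0,0],"delta_rot":[0,0,0]}]'
python3 -m creep '[{"translation":[0,0,0],"delta_rot":[0,0,0]},{"translation":[0,0,0],"delta_rot":[0,0,0]},{"translation":[0,0,0],"delta_rot":[0,0,0]},{"translation":[0,0,0],"delta_rot":[0,0,0]},{"translation":[0,0,0],"delta_rot":[0,0,0]}]' -0.9
python3 plan.py 647.2 -157 95 83.5
python3 -m creep '[{"translation":[0,0,1],"delta_rot":[0,0,0]},{"translation":[0,0,2],"delta_rot":[0,0,0]},{"translation":[0,0,2],"delta_rot":[0,0,0]},{"translation":[0,0,2],"delta_rot":[0,0,0]},{"translation":[0,0,0],"delta_rot":[0,0,0]}]'
python3 plan.py 647.2 -157 95 83.5
```

```text
time_s: 30.07
ee_pos: [324.6, 284.8, 25.2]
ee_rot: [-93.5, 90.0, -142.1]
force: [0.8, 0.6, 0.4]
gripper_width: 45.6
time_s: 30.48
ee_pos: [324.7, 285.2, 25.7]
ee_rot: [86.3, 89.9, 37.7]
force: [-1.0, -0.8, 5.1]
gripper_width: 22.0
t 30.5 pos [324.7 285.2  25.7] phi 41.4 j [ 40.  20. 123.  -0.  37.  -2.] F [-1.  -0.8  5.1] w 22.0 tilt [-0.0009  0.0012  0.    ]
move cm [ 32.25 -44.22   6.93] rz rad 0.734 (42.1 deg) j6end -97  rows min: lin 13.5 rot 5.9
time_s: 30.9
ee_pos: [326.2, 286.5, 98.2]
ee_rot: [88.7, 89.6, 40.1]
force: [0.0, 0.3, -0.2]
gripper_width: 21.9
t 30.9 pos [326.2 286.5  98.2] phi 41.4 j [ 40.  13. 118.   0.  48.  -2.] F [ 0.   0.3 -0.2] w 21.9 tilt [-0.0048  0.0057  0.    ]
move cm [ 32.1  -44.35  -0.32] rz rad 0.734 (42.1 deg) j6end -97  rows min: lin 13.4 rot 5.9
```

```bash
python3 -m creep '[{"translation":[2.15,-2.95,0],"delta_rot":[0,0,0.049]},{"translation":[2.15,-2.95,0],"delta_rot":[0,0,0.049]},{"translation":[2.15,-2.95,0],"delta_rot":[0,0,0.049]},{"translation":[2.15,-2.95,0],"delta_rot":[0,0,0.049]},{"translation":[2.15,-2.95,0],"delta_rot":[0,0,0.049]}]'
python3 -m creep '[{"translation":[2.15,-2.95,0],"delta_rot":[0,0,0.049]},{"translation":[2.15,-2.95,0],"delta_rot":[0,0,0.049]},{"translation":[2.15,-2.95,0],"delta_rot":[0,0,0.049]},{"translation":[2.15,-2.95,0],"delta_rot":[0,0,0.049]},{"translation":[2.15,-2.95,0],"delta_rot":[0,0,0.049]}]'
python3 -m creep '[{"translation":[2.15,-2.94,0],"delta_rot":[0,0,0.049]},{"translation":[2.15,-2.94,0],"delta_rot":[0,0,0.049]},{"translation":[2.15,-2.94,0],"delta_rot":[0,0,0.049]},{"translation":[2.15,-2.94,0],"delta_rot":[0,0,0.049]},{"translation":[2.15,-2.94,0],"delta_rot":[0,0,0.048]}]'
python3 -m creep '[{"translation":[0,0,0],"delta_rot":[0,0,0]},{"translation":[0,0,-1],"delta_rot":[0,0,0]},{"translation":[0,0,-1],"delta_rot":[0,0,0]},{"translation":[0,0,0],"delta_rot":[0,0,0]},{"translation":[0,0,0],"delta_rot":[0,0,0]}]'
python3 -m creep '[{"translation":[0,0,0],"delta_rot":[0,0,0]},{"translation":[0,0,0],"delta_rot":[0,0,0]}]'
python3 plan.py 647.2 -157 48 83.5
python3 - <<'E'
from h import *
im,d,c=grab('wrist');save(im,'pics/w14.png')
E
```

```text
time_s: 31.32
ee_pos: [432.1, 135.9, 94.4]
ee_rot: [-139.9, 90.0, -174.2]
force: [0.1, 0.4, -0.5]
gripper_width: 21.9
time_s: 31.73
ee_pos: [539.6, -11.8, 94.1]
ee_rot: [-171.1, 89.9, 168.5]
force: [0.8, 0.0, -0.7]
gripper_width: 21.7
time_s: 32.15
ee_pos: [647.1, -158.6, 93.7]
ee_rot: [164.8, 89.9, 158.4]
force: [1.1, 0.2, -1.2]
gripper_width: 21.9
time_s: 32.57
ee_pos: [645.1, -155.6, 73.3]
ee_rot: [168.6, 89.8, 162.1]
force: [-0.6, 0.3, -0.8]
gripper_width: 21.9
time_s: 32.73
ee_pos: [646.8, -156.3, 75.4]
ee_rot: [3.6, 90.0, -2.9]
force: [-0.2, 0.4, -0.6]
gripper_width: 21.7
t 32.7 pos [ 646.8 -156.3   75.4] phi 83.5 j [-15.  33.  88.   0.  58. -98.] F [-0.2  0.4 -0.6] w 21.7 tilt [0.     0.0006 0.    ]
move cm [ 0.04 -0.07 -2.74] rz rad -0.001 (-0.0 deg) j6end -97  rows min: lin 0.7 rot 0.0
```

View pics/w14.png

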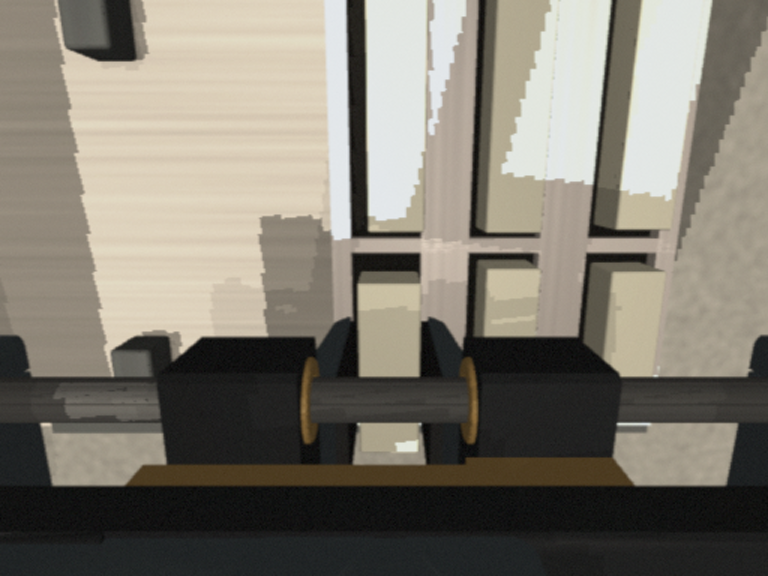

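```bash
python3 -m creep '[{"translation":[0.03,-0.06,-1.2],"delta_rot":[0,0,0]},{"translation":[0,0,0],"delta_rot":[0,0,0]},{"translation":[0,0,-0.8],"delta_rot":[0,0,0]},{"translation":[0,0,0],"delta_rot":[0,0,0]},{"translation":[0,0,-0.7],"delta_rot":[0,0,0]}]'
python3 -m creep '[{"translation":[0,0,0],"delta_rot":[0,0,0]},{"translation":[0,0,0],"delta_rot":[0,0,0]}]'
python3 plan.py 647.2 -157 48 83.5
python3 -m creep '[{"translation":[0,0,0],"delta_rot":[0,0,0]},{"translation":[0,0,0],"delta_rot":[0,0,0]},{"translation":[0,0,0],"delta_rot":[0,0,0]}]' -0.2
python3 -m creep '[{"translation":[0,0,1],"delta_rot":[0,0,0]},{"translation":[0,0,2.5],"delta_rot":[0,0,0]},{"translation":[0,0,2.5],"delta_rot":[0,0,0]},{"translation":[0,0,2.5],"delta_rot":[0,0,0]},{"translation":[0,0,2.5],"delta_rot":[0,0,0]}]'
python3 - <<'E'
from h import *
im,d,c=grab('wrist');save(im,'pics/w15.png')
E
python3 plan.py 440 -60 240 83.5
```

```text
time_s: 33.2
ee_pos: [647.7, -157.9, 48.3]
ee_rot: [-4.6, 89.9, -11.1]
force: [-0.2, -0.5, 0.4]
gripper_width: 21.9
time_s: 33.37
ee_pos: [647.0, -157.7, 47.6]
ee_rot: [159.3, 90.0, 152.7]
force: [-0.5, 0.5, -0.2]
gripper_width: 22.0
t 33.4 pos [ 647.  -157.7   47.6] phi 83.5 j [-15.  35.  90.   0.  55. -98.] F [-0.5  0.5 -0.2] w 22.0 tilt [-0.0002 -0.0004 -0.    ]
move cm [0.02 0.07 0.04] rz rad 0.000 (0.0 deg) j6end -97  rows min: lin 0.0 rot 0.0
time_s: 33.62
ee_pos: [647.1, -157.7, 48.0]
ee_rot: [42.8, 90.0, 36.3]
force: [-0.4, 0.7, -1.0]
gripper_width: 35.8
time_s: 34.03
ee_pos: [647.1, -157.7, 160.1]
ee_rot: [-4.5, 90.0, -11.0]
force: [0.1, 0.5, 0.3]
gripper_width: 36.4
t 34.1 pos [ 649.9 -158.4  166.1] phi 83.5 j [-15.  29.  82.   0.  69. -98.] F [ 1.5 -0.4  2.9] w 36.3 tilt [0.0027 0.0106 0.    ]
move cm [-20.99   9.84   7.39] rz rad 0.000 (0.0 deg) j6end -91  rows min: lin 5.9 rot 0.0
```

View pics/w15.png

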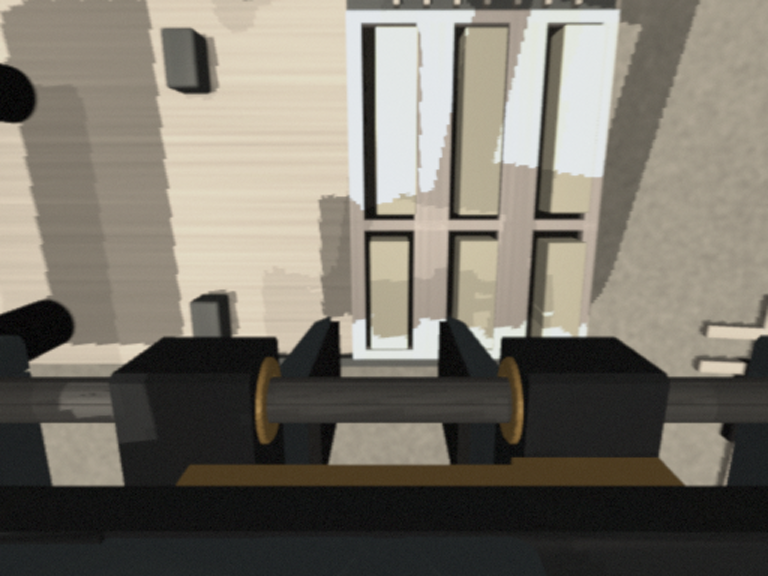

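All six bars are seated. Next I'll locate the lever.

```bash
python3 -m creep '[{"translation":[-2.2,0.2,1.5],"delta_rot":[0,0,0]},{"translation":[-2.2,0.2,1.5],"delta_rot":[0,0,0]},{"translation":[-2.2,0,1.5],"delta_rot":[0,0,0]},{"translation":[-2.2,0,1.5],"delta_rot":[0,0,0]},{"translation":[0,0,0],"delta_rot":[0,0,0]}]' -0.1
python3 -m creep '[{"translation":[0,0,0],"delta_rot":[0,0,0]},{"translation":[0,0,0],"delta_rot":[0,0,0]},{"translation":[0,0,0],"delta_rot":[0,0,0]},{"translation":[0,0,0],"delta_rot":[0,0,0]}]'
python3 - <<'E'
from h import *
c=cam('wrist')
im,d=optics.grab_frame('wrist');np.savez('w16.npz',im=im,d=d,K=c[0],R=c[1],t=c[2]);save(im,'pics/w16.png')
P=cloud(d,c)
print(c[0])
for lo,hi in [(115,135),(45,62),(62,100)]:
    m=(d>0)&(P[...,2]>lo)&(P[...,2]<hi)
    n,l,st,ce=cv2.connectedComponentsWithStats(m.astype(np.uint8))
    for i in range(1,n):
        if st[i,4]>80:
            q=P[l==i];(cx,r)=cv2.minEnclosingCircle(q[:,:2].astype(np.float32)); print(lo,hi,ce[i]*1.5,st[i,4],q.mean(0).round(1),np.round(cx,1),round(r,1),np.median(q[:,2]).round(1))
E
python3 plan.py 465 -222 240 -6.5
```

```text
time_s: 34.5
ee_pos: [557.0, -153.9, 222.3]
ee_rot: [-17.1, 89.8, -23.6]
force: [0.2, -0.1, 0.4]
gripper_width: 41.0
time_s: 34.83
ee_pos: [559.5, -153.6, 217.0]
ee_rot: [163.6, 89.9, 157.1]
force: [0.6, -0.2, -0.3]
gripper_width: 41.3
[[321.07971799   0.         259.0801832 ]
 [  0.         321.07971799 197.55590538]
 [  0.           0.           1.        ]]
115 135 [222.34851936 140.14578588] 878 [ 465.6 -225.1  123.5] [ 465.3 -226.4] 12.0 124.0
115 135 [  6.47586207 257.24482759] 290 [ 510.7 -351.5  120.2] [ 510.  -357.5] 13.5 119.9
115 135 [  2.30898876 318.6741573 ] 89 [ 544.  -366.5  117.2] [ 542.  -366.1] 10.8 117.0
45 62 [381.12806424 127.49450549] 3549 [ 462.  -146.8   55.2] [ 476.5 -153. ] 71.8 55.3
45 62 [ 79.68421053 235.52631579] 342 [ 506.8 -352.9   53.8] [ 507.8 -363.5] 15.8 54.0
62 100 [459.95    94.5875] 480 [449.4 -97.5  63.4] [449.5 -97.6] 11.1 63.4
62 100 [260.078125   148.44791667] 288 [ 468.1 -217.5   82. ] [ 465.4 -226.1] 11.9 82.6
62 100 [ 50.34509202 241.56288344] 978 [ 507.1 -352.9   82.2] [ 508.1 -364.1] 15.9 82.8
62 100 [ 37.71       326.37705882] 850 [ 556.5 -368.1   92.2] [ 559.4 -370. ] 31.8 92.3
62 100 [ 77.16477273 441.84375   ] 880 [ 639.  -370.2   85.4] [ 638.4 -373.7] 21.9 86.6
t 34.9 pos [ 559.5 -153.6  217. ] phi 83.5 j [ -16.   19.   90.    0.   71. -100.] F [0.7 0.3 0. ] w 41.3 tilt [-0.0005 -0.0013 -0.    ]
move cm [-9.45 -6.84  2.3 ] rz rad -1.571 (-90.0 deg) j6end -19  rows min: lin 2.9 rot 12.7
```

View pics/w16.png

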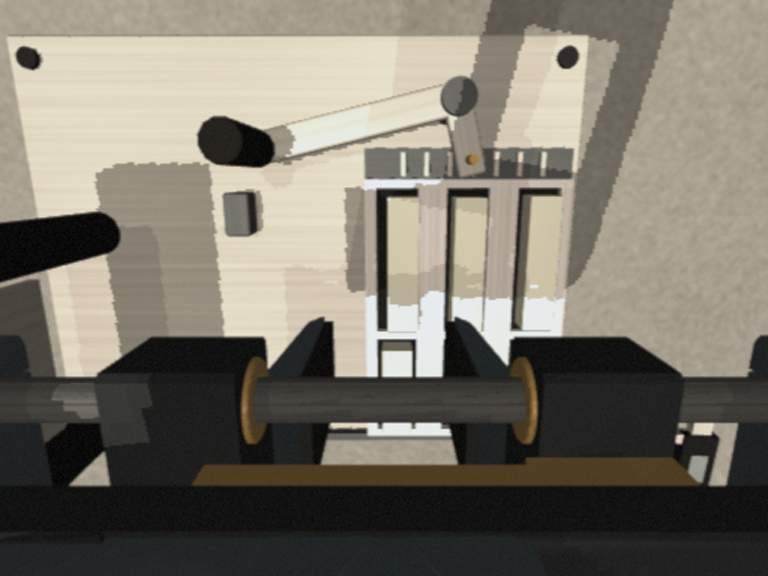

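```bash
cat > chk.py <<'E'
from h import *
def chk(f):
    D=np.load(f);c=(D['K'],D['R'],D['t']);P=cloud(D['d'],c);d=D['d']
    m=((d>0)&(P[...,2]>36)&(P[...,2]<50)&(P[...,0]>490)&(P[...,0]<720)&(P[...,1]<0)&(P[...,1]>-290)&(D['im'].min(2)>90)).astype(np.uint8)
    n,l,st,ce=cv2.connectedComponentsWithStats(m,connectivity=4)
    for i in range(1,n):
        if st[i,4]<60: continue
        q=P[l==i]; r=cv2.minAreaRect(q[:,:2].astype(np.float32))
        A=np.c_[q[:,:2]-q[:,:2].mean(0),np.ones(len(q))];s=np.linalg.lstsq(A,q[:,2],rcond=None)[0]
        print(np.round(r[0],1),np.round(r[1],1),round(r[2],1),'z',s[2].round(1),'slope',s[:2].round(3),st[i,4])
if __name__=='__main__':
    import sys;chk(sys.argv[1])
E
python3 chk.py w16.npz
python3 - <<'E'
from h import *
c=cam('side');im,d=optics.grab_frame('side');np.savez('s16.npz',im=im,d=d,K=c[0],R=c[1],t=c[2]);save(im[110:220,190:330],'pics/s16.png',5.4)
E
python3 chk.py s16.npz
```

```text
[562.7 -46.1] [22.5 94.2] 83.4 z 43.1 slope [0.002 0.032] 1974
[ 552.9 -141.7] [21.2 94.2] 83.6 z 43.3 slope [-0.001 -0.002] 1860
[558.7 -96.6] [22.4 93.8] 83.7 z 43.2 slope [0.003 0.032] 1813
[ 624.1 -154.3] [21.  20.6] 83.3 z 43.1 slope [0.026 0.004] 357
[ 675.4 -159.9] [21.7  7.6] 82.5 z 43.2 slope [-0.116  0.018] 118
[ 647.7 -156.1] [30.8 67. ] 83.2 z 43.9 slope [ 0.011 -0.008] 80
[ 553.9 -143. ] [29.9 93.3] 84.1 z 44.5 slope [0.005 0.022] 98
[ 652.5 -105.8] [28.8 65.8] 80.5 z 44.0 slope [-0.002 -0.006] 86
[561.  -96.2] [26.8 92.4] 83.2 z 44.7 slope [-0.013  0.021] 99
[658.8 -57.9] [30.8 66.5] 80.6 z 44.0 slope [0.01  0.036] 93
[565.3 -48. ] [29.7 94.5] 82.0 z 44.5 slope [-0.016  0.014] 124
```

View pics/s16.png

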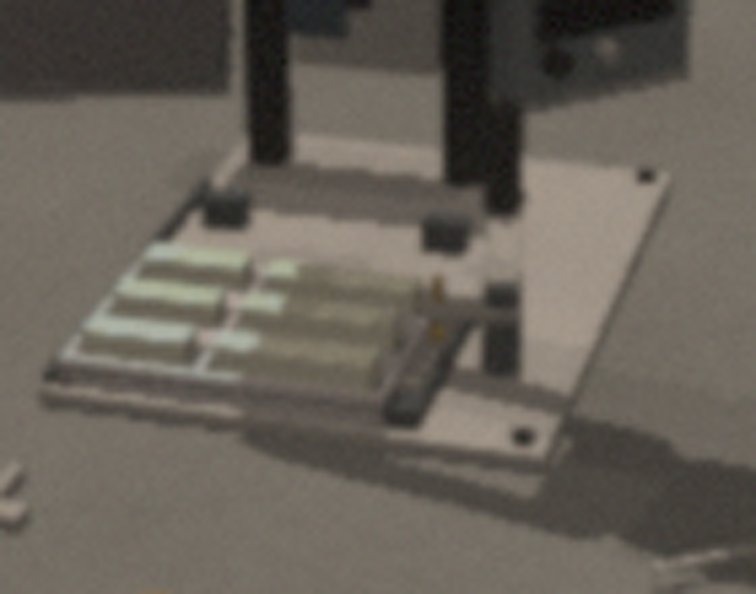

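All bar tops sit at about 44 mm and flat. The handle is at (465.3,-226.3) and the pivot at (449.5,-97.6). They are 129.7 mm apart against the 130 given, and the lever angle works out to about 0.045 rad. Next I'll move above the handle.

```bash
python3 -m creep '[{"translation":[-0.72,-0.56,0],"delta_rot":[0,0,-0.121]},{"translation":[-0.72,-0.56,0],"delta_rot":[0,0,-0.121]},{"translation":[-0.72,-0.56,0],"delta_rot":[0,0,-0.121]},{"translation":[-0.72,-0.56,0],"delta_rot":[0,0,-0.121]},{"translation":[-0.72,-0.56,0],"delta_rot":[0,0,-0.121]}]' 0.2
python3 -m creep '[{"translation":[-0.72,-0.56,0],"delta_rot":[0,0,-0.121]},{"translation":[-0.72,-0.56,0],"delta_rot":[0,0,-0.121]},{"translation":[-0.72,-0.56,0],"delta_rot":[0,0,-0.121]},{"translation":[-0.72,-0.56,0],"delta_rot":[0,0,-0.121]},{"translation":[-0.72,-0.56,0],"delta_rot":[0,0,-0.121]}]'
python3 -m creep '[{"translation":[-0.72,-0.56,0],"delta_rot":[0,0,-0.121]},{"translation":[-0.72,-0.56,0],"delta_rot":[0,0,-0.121]},{"translation":[-0.72,-0.56,0],"delta_rot":[0,0,-0.119]},{"translation":[0,0,-2],"delta_rot":[0,0,0]},{"translation":[0,0,-1.5],"delta_rot":[0,0,0]}]'
python3 -m creep '[{"translation":[0,0,0],"delta_rot":[0,0,0]},{"translation":[0,0,0],"delta_rot":[0,0,0]},{"translation":[0,0,0],"delta_rot":[0,0,0]},{"translation":[0,0,0],"delta_rot":[0,0,0]}]'
python3 plan.py 465.3 -226.3 92 -6.5
python3 - <<'E'
from h import *
im,d,c=grab('wrist');save(im,'pics/w17.png')
E
```

```text
time_s: 35.35
ee_pos: [523.0, -181.9, 217.4]
ee_rot: [-164.1, 89.9, 154.4]
force: [-0.2, 0.3, 0.2]
gripper_width: 54.7
time_s: 35.77
ee_pos: [487.0, -209.9, 217.5]
ee_rot: [-134.9, 90.0, 148.9]
force: [0.6, -0.3, -0.4]
gripper_width: 54.8
time_s: 36.18
ee_pos: [465.6, -227.0, 182.5]
ee_rot: [69.8, 89.9, -26.8]
force: [0.4, 0.3, -0.7]
gripper_width: 54.6
time_s: 36.52
ee_pos: [466.3, -226.8, 183.9]
ee_rot: [69.3, 89.9, -27.2]
force: [1.3, 0.2, 0.5]
gripper_width: 54.4
t 36.5 pos [ 466.3 -226.8  183.9] phi -6.5 j [-27.  15. 101.   0.  64. -21.] F [1.3 0.2 0.5] w 54.4 tilt [0.0009 0.0017 0.    ]
move cm [-0.1   0.05 -9.19] rz rad 0.000 (0.0 deg) j6end -19  rows min: lin 2.2 rot 0.0
```

View pics/w17.png

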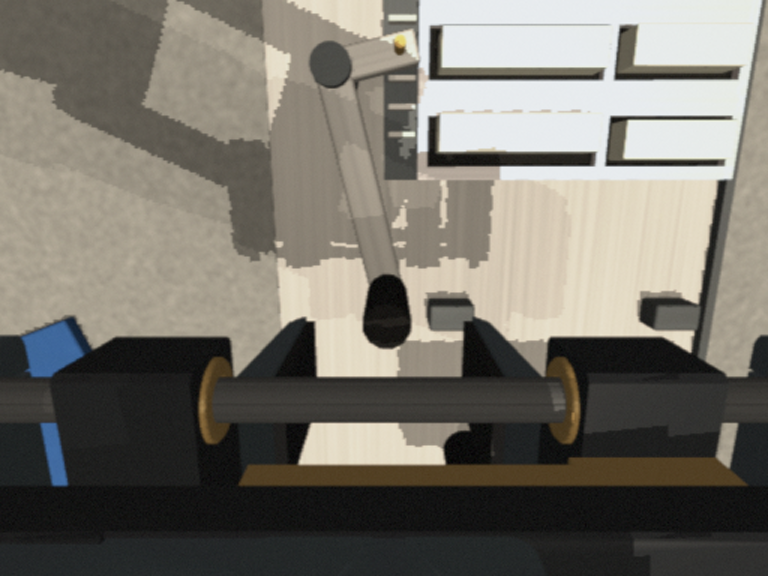

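The handle is centred between the jaws at (387,318). I'll go down and take hold.

```bash
python3 -m creep '[{"translation":[0,0,-2.5],"delta_rot":[0,0,0]},{"translation":[0,0,-2.5],"delta_rot":[0,0,0]},{"translation":[0,0,-2.2],"delta_rot":[0,0,0]},{"translation":[0,0,-1.8],"delta_rot":[0,0,0]},{"translation":[0,0,0],"delta_rot":[0,0,0]}]'
python3 -m creep '[{"translation":[0,0,0],"delta_rot":[0,0,0]},{"translation":[0,0,0],"delta_rot":[0,0,0]},{"translation":[0,0,0],"delta_rot":[0,0,0]},{"translation":[0,0,0],"delta_rot":[0,0,0]},{"translation":[0,0,0],"delta_rot":[0,0,0]}]' -0.9 30
python3 plan.py 434.8 -226.8 92 -6.5
```

```text
time_s: 36.98
ee_pos: [463.7, -225.5, 90.4]
ee_rot: [-111.0, 89.7, 152.5]
force: [-0.8, -0.1, -0.5]
gripper_width: 54.9
time_s: 37.4
ee_pos: [466.0, -226.8, 94.0]
ee_rot: [68.6, 89.9, -27.9]
force: [-1.4, 0.4, 0.8]
gripper_width: 24.2
t 37.4 pos [ 466.  -226.8   94. ] phi -6.5 j [-27.  20. 108.  -0.  51. -21.] F [-1.4  0.4  0.8] w 24.2 tilt [0.0009 0.0016 0.    ]
move cm [-3.12 -0.   -0.2 ] rz rad 0.001 (0.0 deg) j6end -21  rows min: lin 0.8 rot 0.0
```

```bash
python3 -m creep '[{"translation":[-0.85,-0.05,0],"delta_rot":[0,0,-0.06]},{"translation":[-0.8,-0.05,0],"delta_rot":[0,0,-0.06]},{"translation":[-1.47,0.08,0],"delta_rot":[0,0,-0.11]},{"translation":[-1.45,0.25,0],"delta_rot":[0,0,-0.11]},{"translation":[-1.1,0.31,0],"delta_rot":[0,0,-0.09]}]'
python3 -m creep '[{"translation":[-0.95,0.35,0],"delta_rot":[0,0,-0.08]},{"translation":[-0.4,0.17,0],"delta_rot":[0,0,-0.03]},{"translation":[0,0,0],"delta_rot":[0,0,0]},{"translation":[0,0,0],"delta_rot":[0,0,0]}]'
python3 plan.py 399.8 -217.7 94 -38.5
python3 - <<'E'
from h import *
im,d,c=grab('wrist');save(im,'pics/w18.png')
im,d,c=grab('side');save(im[110:220,190:330],'pics/s18.png',5.4)
E
```

```text
time_s: 37.82
ee_pos: [410.6, -221.7, 94.0]
ee_rot: [103.5, 89.7, -18.0]
force: [6.5, 0.3, -1.9]
gripper_width: 23.4
time_s: 38.15
ee_pos: [400.2, -218.1, 94.1]
ee_rot: [101.8, 89.3, -25.6]
force: [12.0, -1.9, -7.4]
gripper_width: 23.5
t 38.1 pos [ 400.2 -218.1   94.1] phi -37.4 j [-30.  15. 116.   0.  48.   7.] F [12.  -1.9 -7.4] w 23.5 tilt [0.0053 0.011  0.    ]
move cm [-0.04  0.04 -0.01] rz rad -0.018 (-1.1 deg) j6end 10  rows min: lin 0.0 rot 0.1
```

View pics/w18.png

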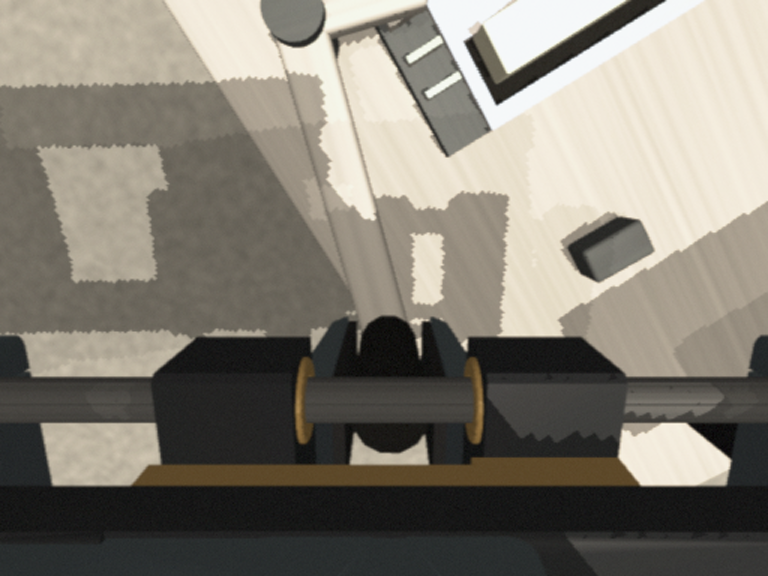

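View pics/s18.png

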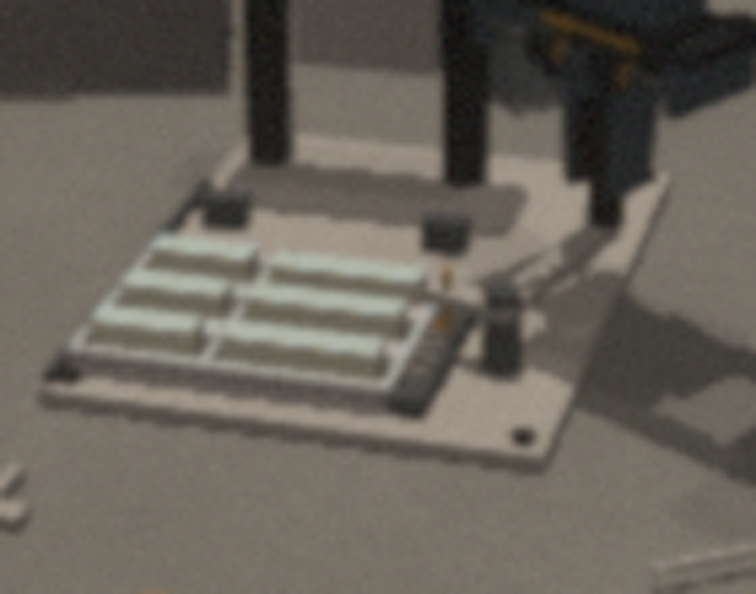

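First stroke done: lever at about 0.555 rad, against the stop with 12 N. Swinging back.

```bash
python3 -m creep '[{"translation":[0.4,-0.17,0],"delta_rot":[0,0,0.03]},{"translation":[0.95,-0.35,0],"delta_rot":[0,0,0.08]},{"translation":[1.1,-0.31,0],"delta_rot":[0,0,0.09]},{"translation":[1.45,-0.25,0],"delta_rot":[0,0,0.11]},{"translation":[1.47,-0.08,0],"delta_rot":[0,0,0.11]}]'
python3 -m creep '[{"translation":[0.8,0.05,0],"delta_rot":[0,0,0.06]},{"translation":[0.85,0.05,0],"delta_rot":[0,0,0.06]},{"translation":[0.5,0.08,0],"delta_rot":[0,0,0.04]},{"translation":[0.4,0.07,0],"delta_rot":[0,0,0.03]},{"translation":[0,0,0],"delta_rot":[0,0,0]}]'
python3 -m creep '[{"translation":[0,0,0],"delta_rot":[0,0,0]},{"translation":[0,0,0],"delta_rot":[0,0,0]}]'
python3 plan.py 471 -225.8 94 -6.5
```

```text
time_s: 38.67
ee_pos: [450.4, -227.9, 94.0]
ee_rot: [93.1, 89.9, -10.1]
force: [-0.1, 2.5, 3.6]
gripper_width: 23.5
time_s: 39.08
ee_pos: [471.4, -225.6, 93.8]
ee_rot: [-77.1, 89.6, -169.5]
force: [-11.0, -3.7, 9.5]
gripper_width: 23.4
time_s: 39.25
ee_pos: [471.4, -225.7, 93.9]
ee_rot: [-75.9, 89.7, -168.3]
force: [-9.7, -3.7, 8.4]
gripper_width: 23.3
t 39.2 pos [ 471.4 -225.7   93.9] phi -2.4 j [-27.  21. 107.  -0.  52. -24.] F [-9.7 -3.7  8.4] w 23.3 tilt [ 0.0012 -0.0058  0.    ]
move cm [-0.04 -0.01  0.01] rz rad -0.071 (-4.1 deg) j6end -19  rows min: lin 0.0 rot 0.6
```

```bash
python3 -m creep '[{"translation":[-0.9,-0.15,0],"delta_rot":[0,0,-0.07]},{"translation":[-0.85,-0.05,0],"delta_rot":[0,0,-0.06]},{"translation":[-0.8,-0.05,0],"delta_rot":[0,0,-0.06]},{"translation":[-1.47,0.08,0],"delta_rot":[0,0,-0.11]},{"translation":[-1.45,0.25,0],"delta_rot":[0,0,-0.11]}]'
python3 -m creep '[{"translation":[-1.1,0.31,0],"delta_rot":[0,0,-0.09]},{"translation":[-0.95,0.35,0],"delta_rot":[0,0,-0.08]},{"translation":[-0.4,0.17,0],"delta_rot":[0,0,-0.03]},{"translation":[0,0,0],"delta_rot":[0,0,0]},{"translation":[0,0,0],"delta_rot":[0,0,0]}]'
python3 plan.py 399.8 -217.7 94 -38.5
python3 - <<'E'
from h import *
im,d,c=grab('side');save(im[110:220,190:330],'pics/s19.png',5.4)
E
python3 -m creep '[{"translation":[0.4,-0.17,0],"delta_rot":[0,0,0.03]},{"translation":[0.95,-0.35,0],"delta_rot":[0,0,0.08]},{"translation":[1.1,-0.31,0],"delta_rot":[0,0,0.09]},{"translation":[1.45,-0.25,0],"delta_rot":[0,0,0.11]},{"translation":[1.47,-0.08,0],"delta_rot":[0,0,0.11]}]'
python3 -m creep '[{"translation":[0.8,0.05,0],"delta_rot":[0,0,0.06]},{"translation":[0.85,0.05,0],"delta_rot":[0,0,0.06]},{"translation":[0.5,0.08,0],"delta_rot":[0,0,0.04]},{"translation":[0.4,0.07,0],"delta_rot":[0,0,0.03]},{"translation":[0,0,0],"delta_rot":[0,0,0]}]'
python3 -m creep '[{"translation":[0,0,0],"delta_rot":[0,0,0]},{"translation":[0,0,0],"delta_rot":[0,0,0]}]'
python3 plan.py 471 -225.8 94 -6.5
```

```text
time_s: 39.67
ee_pos: [421.5, -224.6, 93.9]
ee_rot: [101.7, 89.7, -14.6]
force: [6.4, 3.6, 0.6]
gripper_width: 23.4
time_s: 40.08
ee_pos: [400.3, -217.9, 94.1]
ee_rot: [103.6, 89.3, -23.9]
force: [12.8, -3.5, -9.2]
gripper_width: 23.2
t 40.1 pos [ 400.3 -217.9   94.1] phi -37.5 j [-30.  15. 116.   0.  48.   7.] F [12.8 -3.5 -9.2] w 23.2 tilt [0.005  0.0112 0.    ]
move cm [-0.05  0.02 -0.01] rz rad -0.018 (-1.0 deg) j6end 10  rows min: lin 0.0 rot 0.1
time_s: 40.55
ee_pos: [450.1, -227.7, 93.9]
ee_rot: [103.2, 89.9, 0.1]
force: [0.0, 2.4, 4.4]
gripper_width: 23.6
time_s: 40.97
ee_pos: [471.4, -225.5, 93.8]
ee_rot: [-79.6, 89.6, -171.9]
force: [-10.9, -3.2, 8.4]
gripper_width: 23.5
time_s: 41.13
ee_pos: [471.4, -225.5, 93.8]
ee_rot: [-79.6, 89.7, -172.0]
force: [-8.9, -3.4, 7.6]
gripper_width: 23.5
t 41.1 pos [ 471.4 -225.5   93.8] phi -2.5 j [-27.  21. 107.  -0.  52. -24.] F [-8.9 -3.4  7.6] w 23.5 tilt [ 0.0008 -0.0059  0.    ]
move cm [-0.04 -0.03  0.02] rz rad -0.071 (-4.0 deg) j6end -19  rows min: lin 0.0 rot 0.6
```

View pics/s19.png

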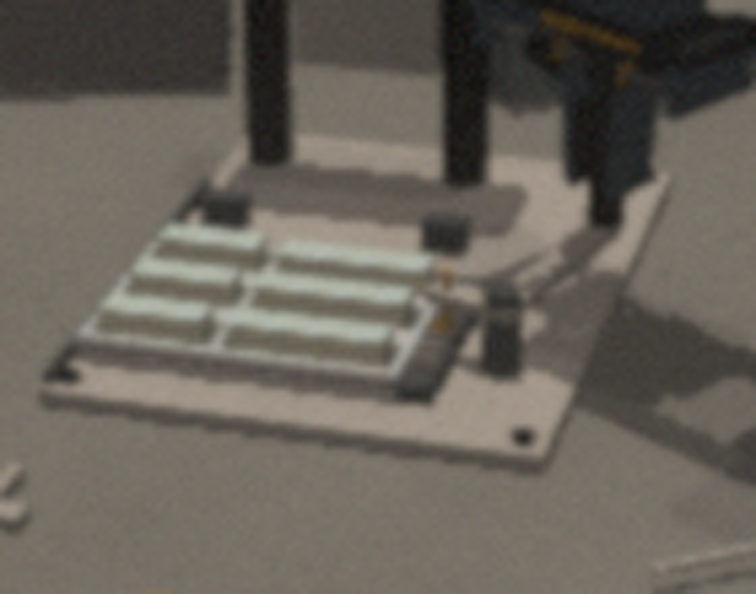

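The sledge is advancing and the bars stay seated. Strokes three and four next.

```bash
python3 -m creep '[{"translation":[-0.9,-0.15,0],"delta_rot":[0,0,-0.07]},{"translation":[-0.85,-0.05,0],"delta_rot":[0,0,-0.06]},{"translation":[-0.8,-0.05,0],"delta_rot":[0,0,-0.06]},{"translation":[-1.47,0.08,0],"delta_rot":[0,0,-0.11]},{"translation":[-1.45,0.25,0],"delta_rot":[0,0,-0.11]}]'
python3 -m creep '[{"translation":[-1.1,0.31,0],"delta_rot":[0,0,-0.09]},{"translation":[-0.95,0.35,0],"delta_rot":[0,0,-0.08]},{"translation":[-0.4,0.17,0],"delta_rot":[0,0,-0.03]},{"translation":[0,0,0],"delta_rot":[0,0,0]},{"translation":[0,0,0],"delta_rot":[0,0,0]}]'
python3 plan.py 399.8 -217.7 94 -38.5
python3 -m creep '[{"translation":[0.4,-0.17,0],"delta_rot":[0,0,0.03]},{"translation":[0.95,-0.35,0],"delta_rot":[0,0,0.08]},{"translation":[1.1,-0.31,0],"delta_rot":[0,0,0.09]},{"translation":[1.45,-0.25,0],"delta_rot":[0,0,0.11]},{"translation":[1.47,-0.08,0],"delta_rot":[0,0,0.11]}]'
python3 -m creep '[{"translation":[0.8,0.05,0],"delta_rot":[0,0,0.06]},{"translation":[0.85,0.05,0],"delta_rot":[0,0,0.06]},{"translation":[0.5,0.08,0],"delta_rot":[0,0,0.04]},{"translation":[0.4,0.07,0],"delta_rot":[0,0,0.03]},{"translation":[0,0,0],"delta_rot":[0,0,0]}]'
python3 -m creep '[{"translation":[0,0,0],"delta_rot":[0,0,0]},{"translation":[0,0,0],"delta_rot":[0,0,0]}]'
python3 plan.py 471 -225.8 94 -6.5
```

```text
time_s: 41.55
ee_pos: [421.5, -224.4, 93.8]
ee_rot: [106.5, 89.7, -9.8]
force: [5.6, 3.7, 0.1]
gripper_width: 23.3
time_s: 41.97
ee_pos: [400.4, -217.8, 94.0]
ee_rot: [104.8, 89.3, -22.7]
force: [13.1, -1.9, -9.3]
gripper_width: 23.5
t 42.0 pos [ 400.4 -217.8   94. ] phi -37.5 j [-30.  15. 116.   0.  48.   7.] F [13.1 -1.9 -9.3] w 23.5 tilt [0.0047 0.0113 0.    ]
move cm [-0.06  0.01  0.  ] rz rad -0.018 (-1.0 deg) j6end 10  rows min: lin 0.0 rot 0.1
time_s: 42.38
ee_pos: [450.3, -227.6, 93.9]
ee_rot: [107.7, 89.9, 4.5]
force: [-0.3, 4.0, 3.6]
gripper_width: 23.6
time_s: 42.8
ee_pos: [471.4, -225.4, 93.7]
ee_rot: [-81.6, 89.6, -174.0]
force: [-10.7, -3.0, 7.8]
gripper_width: 23.5
time_s: 42.97
ee_pos: [471.4, -225.4, 93.7]
ee_rot: [-82.1, 89.7, -174.5]
force: [-10.0, -2.8, 8.2]
gripper_width: 23.6
t 43.0 pos [ 471.4 -225.4   93.7] phi -2.5 j [-27.  21. 107.  -0.  52. -24.] F [-10.   -2.8   8.2] w 23.6 tilt [ 0.0006 -0.0059  0.    ]
move cm [-0.04 -0.04  0.03] rz rad -0.071 (-4.0 deg) j6end -19  rows min: lin 0.0 rot 0.6
```

```bash
python3 -m creep '[{"translation":[-0.9,-0.15,0],"delta_rot":[0,0,-0.07]},{"translation":[-0.85,-0.05,0],"delta_rot":[0,0,-0.06]},{"translation":[-0.8,-0.05,0],"delta_rot":[0,0,-0.06]},{"translation":[-1.47,0.08,0],"delta_rot":[0,0,-0.11]},{"translation":[-1.45,0.25,0],"delta_rot":[0,0,-0.11]}]'
python3 -m creep '[{"translation":[-1.1,0.31,0],"delta_rot":[0,0,-0.09]},{"translation":[-0.95,0.35,0],"delta_rot":[0,0,-0.08]},{"translation":[-0.4,0.17,0],"delta_rot":[0,0,-0.03]},{"translation":[0,0,0],"delta_rot":[0,0,0]},{"translation":[0,0,0],"delta_rot":[0,0,0]}]'
python3 plan.py 399.8 -217.7 94 -38.5
python3 - <<'E'
from h import *
c=cam('side');im,d=optics.grab_frame('side');np.savez('s20.npz',im=im,d=d,K=c[0],R=c[1],t=c[2]);save(im[110:220,190:330],'pics/s20.png',5.4)
E
python3 chk.py s20.npz
python3 -m creep '[{"translation":[0.4,-0.17,0],"delta_rot":[0,0,0.03]},{"translation":[0.95,-0.35,0],"delta_rot":[0,0,0.08]},{"translation":[1.1,-0.31,0],"delta_rot":[0,0,0.09]},{"translation":[1.45,-0.25,0],"delta_rot":[0,0,0.11]},{"translation":[1.47,-0.08,0],"delta_rot":[0,0,0.11]}]'
python3 -m creep '[{"translation":[0.8,0.05,0],"delta_rot":[0,0,0.06]},{"translation":[0.85,0.05,0],"delta_rot":[0,0,0.06]},{"translation":[0.5,0.08,0],"delta_rot":[0,0,0.04]},{"translation":[0.4,0.07,0],"delta_rot":[0,0,0.03]},{"translation":[0,0,0],"delta_rot":[0,0,0]}]'
python3 -m creep '[{"translation":[0,0,0],"delta_rot":[0,0,0]},{"translation":[0,0,0],"delta_rot":[0,0,0]}]'
python3 plan.py 471 -225.8 94 -6.5
```

```text
time_s: 43.38
ee_pos: [421.5, -224.3, 93.8]
ee_rot: [109.2, 89.7, -7.1]
force: [6.6, 3.5, -0.6]
gripper_width: 23.5
time_s: 43.8
ee_pos: [400.4, -217.8, 94.0]
ee_rot: [104.7, 89.3, -22.8]
force: [12.6, -2.6, -9.7]
gripper_width: 23.8
t 43.8 pos [ 400.4 -217.8   94. ] phi -37.5 j [-30.  15. 116.   0.  48.   7.] F [12.6 -2.6 -9.7] w 23.8 tilt [0.0048 0.0114 0.    ]
move cm [-0.06  0.01 -0.  ] rz rad -0.018 (-1.0 deg) j6end 10  rows min: lin 0.0 rot 0.1
[ 640.9 -216.5] [31.  65.3] 82.5 z 43.5 slope [-0.012 -0.019] 74
[ 547.7 -201.6] [32.4 95.2] 82.1 z 43.5 slope [-0.02  -0.067] 123
[ 644.7 -165.1] [62.6 46.4] 24.6 z 43.5 slope [0.005 0.038] 84
[ 552.4 -165.7] [50.6 95.4] 89.0 z 43.7 slope [0.008 0.058] 130
[ 651.8 -114.8] [60.5 51.4] 33.6 z 44.0 slope [0.009 0.035] 91
[ 557.3 -107.1] [31.  95.4] 79.8 z 43.9 slope [-0.005 -0.033] 130
time_s: 44.27
ee_pos: [450.3, -227.6, 93.9]
ee_rot: [108.8, 89.9, 5.6]
force: [0.8, 2.4, 3.4]
gripper_width: 23.8
time_s: 44.68
ee_pos: [471.5, -225.4, 93.7]
ee_rot: [-81.6, 89.6, -174.0]
force: [-10.3, -3.1, 7.5]
gripper_width: 23.5
time_s: 44.85
ee_pos: [471.4, -225.3, 93.7]
ee_rot: [-82.5, 89.7, -174.9]
force: [-9.4, -2.9, 8.2]
gripper_width: 23.6
t 44.9 pos [ 471.4 -225.3   93.7] phi -2.5 j [-27.  21. 107.  -0.  52. -24.] F [-9.4 -2.9  8.2] w 23.6 tilt [ 0.0005 -0.0059  0.    ]
move cm [-0.04 -0.05  0.03] rz rad -0.071 (-4.0 deg) j6end -19  rows min: lin 0.0 rot 0.6
```

View pics/s20.png

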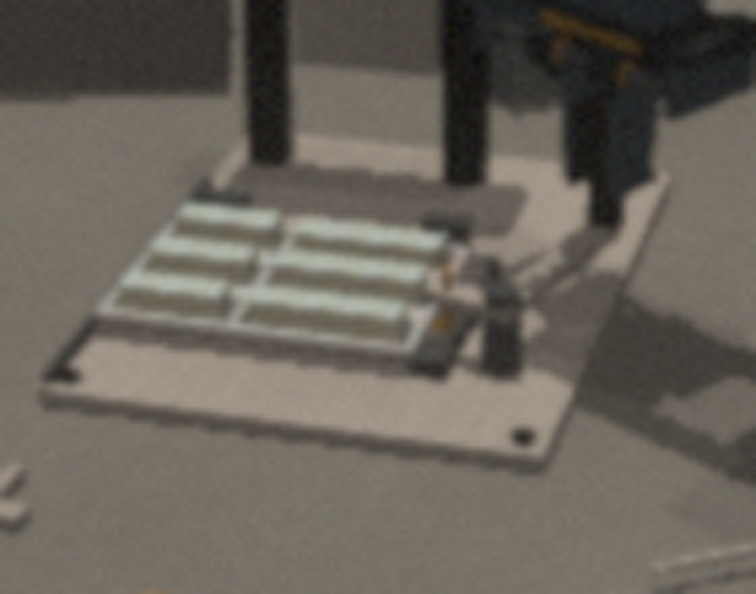

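About 60 mm fed so far, so I'll do two more strokes. Extra ones do no harm.

```bash
python3 -m creep '[{"translation":[-0.9,-0.15,0],"delta_rot":[0,0,-0.07]},{"translation":[-0.85,-0.05,0],"delta_rot":[0,0,-0.06]},{"translation":[-0.8,-0.05,0],"delta_rot":[0,0,-0.06]},{"translation":[-1.47,0.08,0],"delta_rot":[0,0,-0.11]},{"translation":[-1.45,0.25,0],"delta_rot":[0,0,-0.11]}]'
python3 -m creep '[{"translation":[-1.1,0.31,0],"delta_rot":[0,0,-0.09]},{"translation":[-0.95,0.35,0],"delta_rot":[0,0,-0.08]},{"translation":[-0.4,0.17,0],"delta_rot":[0,0,-0.03]},{"translation":[0,0,0],"delta_rot":[0,0,0]},{"translation":[0,0,0],"delta_rot":[0,0,0]}]'
python3 plan.py 399.8 -217.7 94 -38.5
python3 - <<'E'
from h import *
c=cam('side');im,d=optics.grab_frame('side');np.savez('s21.npz',im=im,d=d,K=c[0],R=c[1],t=c[2])
E
python3 chk.py s21.npz
python3 -m creep '[{"translation":[0.4,-0.17,0],"delta_rot":[0,0,0.03]},{"translation":[0.95,-0.35,0],"delta_rot":[0,0,0.08]},{"translation":[1.1,-0.31,0],"delta_rot":[0,0,0.09]},{"translation":[1.45,-0.25,0],"delta_rot":[0,0,0.11]},{"translation":[1.47,-0.08,0],"delta_rot":[0,0,0.11]}]'
python3 -m creep '[{"translation":[0.8,0.05,0],"delta_rot":[0,0,0.06]},{"translation":[0.85,0.05,0],"delta_rot":[0,0,0.06]},{"translation":[0.5,0.08,0],"delta_rot":[0,0,0.04]},{"translation":[0.4,0.07,0],"delta_rot":[0,0,0.03]},{"translation":[0,0,0],"delta_rot":[0,0,0]}]'
python3 -m creep '[{"translation":[0,0,0],"delta_rot":[0,0,0]},{"translation":[0,0,0],"delta_rot":[0,0,0]}]'
python3 plan.py 471 -225.8 94 -6.5
```

```text
time_s: 45.27
ee_pos: [421.3, -224.3, 93.7]
ee_rot: [108.1, 89.8, -8.2]
force: [5.5, 3.5, -0.4]
gripper_width: 23.6
time_s: 45.68
ee_pos: [400.4, -217.8, 94.0]
ee_rot: [104.6, 89.3, -22.9]
force: [12.9, -3.5, -9.2]
gripper_width: 23.6
t 45.7 pos [ 400.4 -217.8   94. ] phi -37.5 j [-30.  15. 116.   0.  48.   7.] F [12.9 -3.5 -9.2] w 23.6 tilt [0.0048 0.0113 0.    ]
move cm [-0.06  0.01  0.  ] rz rad -0.018 (-1.0 deg) j6end 10  rows min: lin 0.0 rot 0.1
[ 636.  -240.8] [45.  66.6] 76.6 z 43.7 slope [-0.009  0.039] 78
[ 548.6 -203.9] [100.4  93.7] 0.1 z 43.7 slope [0.005 0.012] 248
[ 644.1 -183.6] [31.1 64.4] 83.8 z 43.8 slope [-0.006 -0.037] 78
[ 651.  -132.5] [28.2 64.9] 84.7 z 44.2 slope [ 0.014 -0.04 ] 82
[ 555.1 -123.1] [28.2 94.7] 84.4 z 43.9 slope [-0.005 -0.065] 129
time_s: 46.15
ee_pos: [450.5, -227.5, 93.8]
ee_rot: [112.1, 89.8, 8.8]
force: [0.7, 2.4, 2.4]
gripper_width: 23.5
time_s: 46.57
ee_pos: [471.4, -225.2, 93.6]
ee_rot: [-84.2, 89.6, -176.5]
force: [-11.1, -1.7, 8.5]
gripper_width: 23.8
time_s: 46.73
ee_pos: [471.5, -225.3, 93.6]
ee_rot: [-84.5, 89.7, -177.0]
force: [-8.6, -3.0, 6.9]
gripper_width: 23.3
t 46.7 pos [ 471.5 -225.3   93.6] phi -2.5 j [-27.  21. 107.  -0.  52. -24.] F [-8.6 -3.   6.9] w 23.3 tilt [ 0.0003 -0.0059  0.    ]
move cm [-0.05 -0.05  0.04] rz rad -0.070 (-4.0 deg) j6end -19  rows min: lin 0.0 rot 0.6
```

```bash
python3 -m creep '[{"translation":[-0.9,-0.15,0],"delta_rot":[0,0,-0.07]},{"translation":[-0.85,-0.05,0],"delta_rot":[0,0,-0.06]},{"translation":[-0.8,-0.05,0],"delta_rot":[0,0,-0.06]},{"translation":[-1.47,0.08,0],"delta_rot":[0,0,-0.11]},{"translation":[-1.45,0.25,0],"delta_rot":[0,0,-0.11]}]'
python3 -m creep '[{"translation":[-1.1,0.31,0],"delta_rot":[0,0,-0.09]},{"translation":[-0.95,0.35,0],"delta_rot":[0,0,-0.08]},{"translation":[-0.4,0.17,0],"delta_rot":[0,0,-0.03]},{"translation":[0,0,0],"delta_rot":[0,0,0]},{"translation":[0,0,0],"delta_rot":[0,0,0]}]'
python3 plan.py 399.8 -217.7 94 -38.5
python3 - <<'E'
from h import *
c=cam('side');im,d=optics.grab_frame('side');np.savez('s22.npz',im=im,d=d,K=c[0],R=c[1],t=c[2]);save(im[110:220,190:330],'pics/s22.png',5.4)
E
python3 chk.py s22.npz
python3 -m creep '[{"translation":[0.4,-0.17,0],"delta_rot":[0,0,0.03]},{"translation":[0.95,-0.35,0],"delta_rot":[0,0,0.08]},{"translation":[1.1,-0.31,0],"delta_rot":[0,0,0.09]},{"translation":[1.45,-0.25,0],"delta_rot":[0,0,0.11]},{"translation":[1.47,-0.08,0],"delta_rot":[0,0,0.11]}]'
python3 -m creep '[{"translation":[0.8,0.05,0],"delta_rot":[0,0,0.06]},{"translation":[0.85,0.05,0],"delta_rot":[0,0,0.06]},{"translation":[0.5,0.08,0],"delta_rot":[0,0,0.04]},{"translation":[0.4,0.07,0],"delta_rot":[0,0,0.03]},{"translation":[0,0,0],"delta_rot":[0,0,0]}]'
python3 -m creep '[{"translation":[0,0,0],"delta_rot":[0,0,0]},{"translation":[0,0,0],"delta_rot":[0,0,0]}]'
python3 plan.py 471 -225.8 94 -6.5
```

```text
time_s: 47.15
ee_pos: [419.4, -223.7, 93.6]
ee_rot: [-172.3, 89.9, 71.4]
force: [1.4, 5.1, 4.2]
gripper_width: 23.1
time_s: 47.57
ee_pos: [400.5, -217.7, 93.9]
ee_rot: [106.4, 89.3, -21.1]
force: [14.0, -1.4, -10.9]
gripper_width: 23.6
t 47.6 pos [ 400.5 -217.7   93.9] phi -37.5 j [-30.  15. 116.   0.  48.   7.] F [ 14.   -1.4 -10.9] w 23.6 tilt [0.0044 0.0115 0.    ]
move cm [-0.07  0.    0.01] rz rad -0.018 (-1.0 deg) j6end 10  rows min: lin 0.0 rot 0.1
[ 635.3 -236.9] [49.3 66.8] 72.9 z 43.6 slope [-0.022  0.053] 77
[ 547.3 -204.9] [93.2 94.8] 85.9 z 43.7 slope [0.   0.01] 243
[ 644.1 -181.6] [29.5 65.3] 85.6 z 43.9 slope [-0.012 -0.019] 78
[ 651.4 -133.9] [29.9 64.8] 82.5 z 44.1 slope [-0.007  0.005] 84
[ 555.1 -131.6] [52.8 94.6] 87.7 z 43.7 slope [0.009 0.042] 130
time_s: 48.03
ee_pos: [450.5, -227.5, 93.8]
ee_rot: [113.9, 89.8, 10.7]
force: [0.8, 3.7, 2.3]
gripper_width: 23.4
time_s: 48.45
ee_pos: [471.5, -225.2, 93.6]
ee_rot: [-84.8, 89.6, -177.2]
force: [-10.5, -3.3, 7.8]
gripper_width: 23.6
time_s: 48.62
ee_pos: [471.5, -225.2, 93.6]
ee_rot: [-86.0, 89.7, -178.4]
force: [-9.7, -2.6, 6.4]
gripper_width: 23.6
t 48.6 pos [ 471.5 -225.2   93.6] phi -2.5 j [-27.  21. 107.  -0.  52. -24.] F [-9.7 -2.6  6.4] w 23.6 tilt [ 0.0002 -0.0059  0.    ]
move cm [-0.05 -0.06  0.04] rz rad -0.071 (-4.0 deg) j6end -19  rows min: lin 0.0 rot 0.6
```

View pics/s22.png

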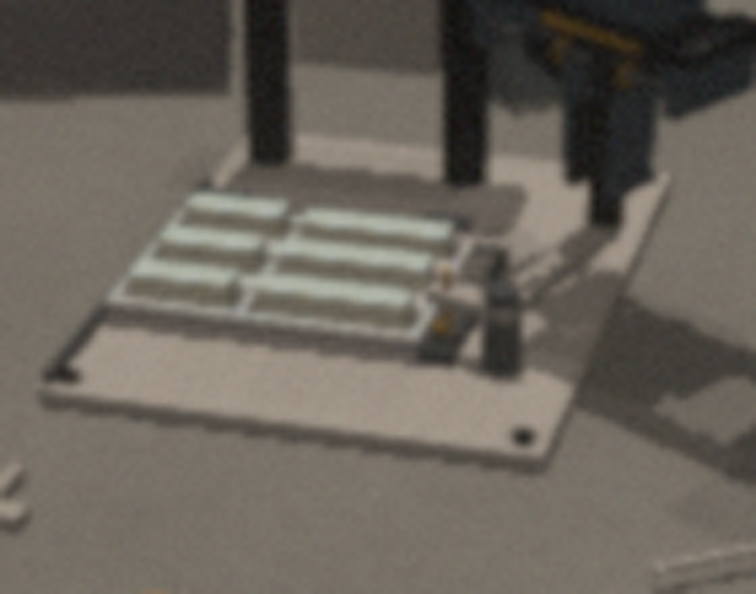

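Stroke 6 met no sledge resistance (1.4 N against about 6) and the bars didn't move, so the sledge is home. I'll relax, release and verify.

```bash
python3 -m creep '[{"translation":[-0.3,0,0],"delta_rot":[0,0,0]},{"translation":[0,0,0],"delta_rot":[0,0,0]},{"translation":[0,0,0],"delta_rot":[0,0,0]}]'
python3 plan.py 471 -225.8 94 -6.5
python3 -m creep '[{"translation":[0,0,0],"delta_rot":[0,0,0]},{"translation":[0,0,0],"delta_rot":[0,0,0]},{"translation":[0,0,0],"delta_rot":[0,0,0]},{"translation":[0,0,0],"delta_rot":[0,0,0]},{"translation":[0,0,0],"delta_rot":[0,0,0]}]' 0.2
python3 -m creep '[{"translation":[0,0,2],"delta_rot":[0,0,0]},{"translation":[0,0,3],"delta_rot":[0,0,0]},{"translation":[0,0,3],"delta_rot":[0,0,0]},{"translation":[0,0,3],"delta_rot":[0,0,0]},{"translation":[0,0,3],"delta_rot":[0,0,0]}]'
python3 -m creep '[{"translation":[-1.5,2,1],"delta_rot":[0,0,0]},{"translation":[-1.5,2,0],"delta_rot":[0,0,0]},{"translation":[0,0,0],"delta_rot":[0,0,0]},{"translation":[0,0,0],"delta_rot":[0,0,0]},{"translation":[0,0,0],"delta_rot":[0,0,0]}]'
python3 - <<'E'
from h import *
im,d,c=grab('wrist');save(im,'pics/w23.png')
im,d,c=grab('side');save(im,'pics/s23.png');
E
```

```text
time_s: 48.87
ee_pos: [471.4, -225.2, 93.6]
ee_rot: [18.3, 90.0, -74.2]
force: [-1.6, -0.5, 4.6]
gripper_width: 23.5
t 48.9 pos [ 471.4 -225.2   93.6] phi -2.5 j [-27.  21. 107.  -0.  52. -24.] F [-1.6 -0.5  4.6] w 23.5 tilt [0.0005 0.0001 0.    ]
move cm [-0.04 -0.06  0.04] rz rad -0.070 (-4.0 deg) j6end -19  rows min: lin 0.0 rot 0.6
time_s: 49.28
ee_pos: [471.7, -224.9, 92.8]
ee_rot: [131.3, 90.0, 38.8]
force: [0.2, -0.3, -0.0]
gripper_width: 53.3
time_s: 49.7
ee_pos: [471.4, -224.8, 234.3]
ee_rot: [-177.0, 90.0, 90.5]
force: [0.8, -0.1, -0.7]
gripper_width: 54.3
time_s: 50.12
ee_pos: [441.9, -185.2, 242.9]
ee_rot: [54.6, 90.0, -38.0]
force: [0.6, 0.1, 0.3]
gripper_width: 54.8
```

View pics/w23.png

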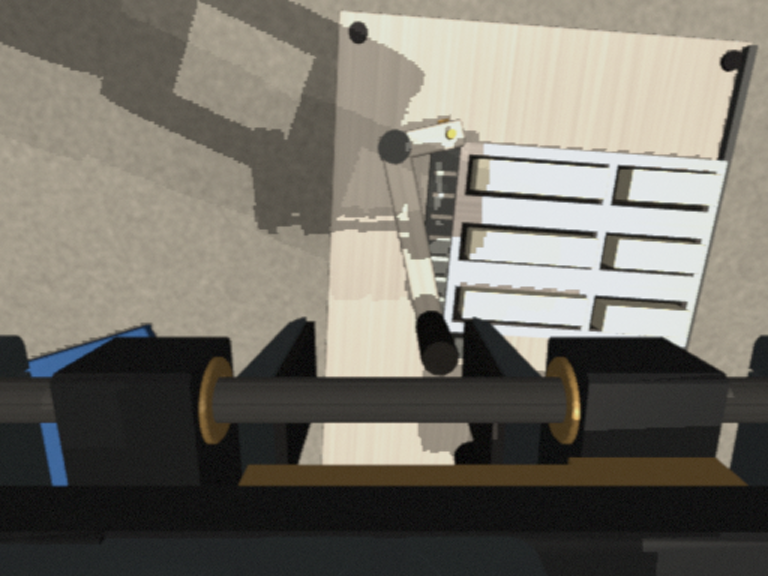

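View pics/s23.png

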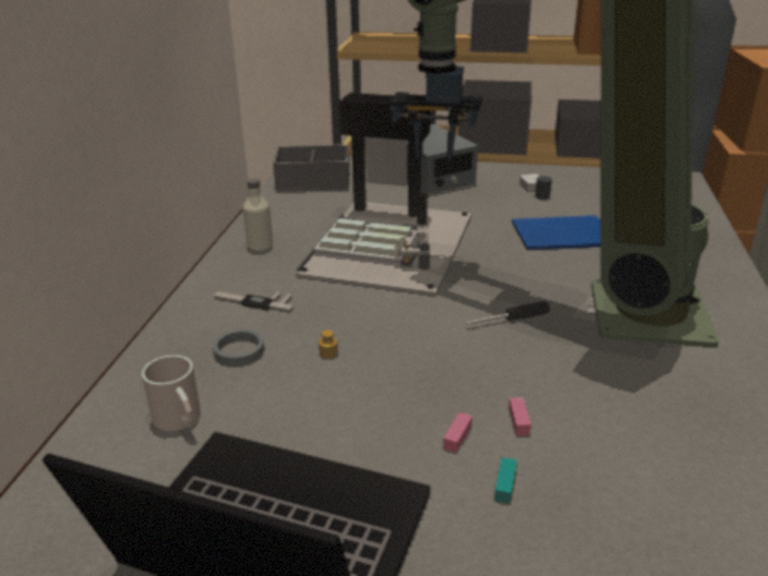

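```bash
python3 -m creep '[{"translation":[-3.6,0,1],"delta_rot":[0,0,0]},{"translation":[-3.6,0,0],"delta_rot":[0,0,0]},{"translation":[-3.5,-1,0],"delta_rot":[0,0,0]},{"translation":[-2.5,-3,0],"delta_rot":[0,0,0]},{"translation":[-2,-3.5,0],"delta_rot":[0,0,0]}]'
python3 -m creep '[{"translation":[-1.5,-3.5,0],"delta_rot":[0,0,0]},{"translation":[-1.5,-3.5,0],"delta_rot":[0,0,0]},{"translation":[-1.5,-3.5,0],"delta_rot":[0,0,0]},{"translation":[-1.5,-3.5,0],"delta_rot":[0,0,0]},{"translation":[-1,-3.5,0],"delta_rot":[0,0,0]}]'
python3 -m creep '[{"translation":[0,0,0],"delta_rot":[0,0,0]},{"translation":[0,0,0],"delta_rot":[0,0,0]},{"translation":[0,0,0],"delta_rot":[0,0,0]},{"translation":[0,0,0],"delta_rot":[0,0,0]}]'
python3 - <<'E'
from feed import *
c=cam('top');im,d=optics.grab_frame('top');np.savez('t24.npz',im=im,d=d,K=c[0],R=c[1],t=c[2])
x=im[130:260,270:420]; cv2.imwrite('pics/t24.png',cv2.resize(x[...,::-1],None,fx=5,fy=4.6,interpolation=cv2.INTER_CUBIC))
P=cloud(d,c)
m=(P[...,2]>100)&(P[...,2]<135)&(P[...,0]>380)&(P[...,0]<560)&(P[...,1]>-280)&(P[...,1]<-180)
q=P[m];print('handle',len(q),q.mean(0),cv2.minEnclosingCircle(q[:,:2].astype(np.float32)))
for b in bars(im,d,c,verbose=False):
    if b[0][0]>500 and b[0][1]>0: print(np.round(b[0],1),round(b[4],1))
E
python3 chk.py t24.npz
```

```text
time_s: 50.63
ee_pos: [287.7, -259.8, 253.0]
ee_rot: [173.4, 90.0, 81.0]
force: [0.9, -0.8, -0.1]
gripper_width: 54.7
time_s: 51.05
ee_pos: [217.8, -437.3, 252.5]
ee_rot: [-132.6, 90.0, 134.8]
force: [0.8, -0.3, 0.8]
gripper_width: 54.8
time_s: 51.38
ee_pos: [219.8, -434.2, 252.6]
ee_rot: [-170.3, 89.9, 97.2]
force: [-0.1, 0.2, 0.7]
gripper_width: 54.8
handle 65 [ 470.8928263  -223.23450298  121.26861898] ((471.9140930175781, -225.4379119873047), 12.127629280090332)
[752.9 428.4] 26.6
[740.  248.4] 20.0
[ 650.2 -133.7] [23.  64.4] 84.2 z 43.5 slope [0.018 0.036] 140
[ 644.8 -183.2] [22.6 65.6] 84.2 z 43.3 slope [ 0.012 -0.034] 144
[ 638.6 -233.4] [23.2 65.3] 82.6 z 43.5 slope [ 0.013 -0.001] 151
[ 555.8 -123.3] [23.  97.4] 83.1 z 43.5 slope [-0.021 -0.063] 220
[ 550.5 -173.5] [22.6 94.6] 83.5 z 43.7 slope [ 0.002 -0.017] 213
[ 545.6 -219.1] [23.5 95.5] 83.4 z 43.6 slope [-0.006 -0.027] 223
```

View pics/t24.png

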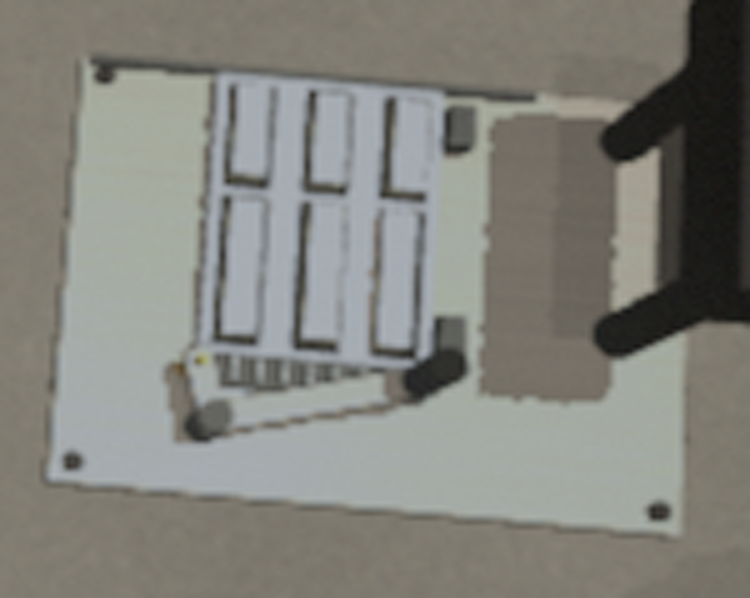

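The top view confirms it. The sledge front is against both stop blocks (at about (445,125) and (437,330)), the six bars lie flat at 44 mm top height, and the lever handle is back at its rest position. Handing in.

```bash
python3 -c "
from workcell import env
print(env.job_done())"
```

```text
the job is handed in; nothing more can be done
None
```

I put all six white bars, three long and three short, into their pockets. Then I gripped the lever and pumped six full strokes, stop to stop, and released it at its rest stop. I handed in at about 51 s, and the hand-in reported no verdict.

**Last checks:**
- **Bars:** all six lie flat, with tops at about 43.5 mm (44 expected). They are aligned with their pockets and within about 2 mm along them.
- **Sledge:** it looks to be against both stop blocks. It moved about 77 mm in all. The fifth stroke still fed it. The sixth met almost no resistance and moved nothing. I did not measure the gap to the blocks directly.
- **Lever:** the handle is at (472, -225), its rest position.
- **Bystanders:** the tape is within about 1.5 mm of where it started. I did not measure the weight, the caliper or the look-alikes again, but they look untouched in the side view.

No check failed. No bar was knocked aside and the grip did not slacken that I noticed. On the first pick I stopped about 4 mm higher than planned, because I took a reading before the arm had settled. The bar still held and seated properly.

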